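Show a mouthpiece to the inspection camera

ROBOT

A 6-joint arm with a two-finger parallel gripper is mounted at the origin on a cart in front of the work surface, level with it; the furniture and walls round the work are solid. World frame = base frame: x ahead of the robot, y to its left, z up, the work surface at z = 0. Lengths are in mm, angles in rad, forces in N, time in s.
With the tool pointing down it reaches from about 350 to 775 mm from the base axis. Payload 7.3 kg.
Tool frame: the origin (TCP) lies midway between the tips of the shut fingers; the grasp point (between the pads) lies 19 mm behind it; x points along the fingers, y is the direction in which the jaws open and shut, and the axes are right-handed (so a half turn about x gives the same grasp; the last joint's range is limited). The gripper opens to 92 mm and grips with 3 to 60 N. Pads are 19 mm wide; open, the fingers measure 130 mm over their backs; the gripper's body (75 mm by 190 mm) begins 47 mm behind the grasp point.
Start: joints at [1.139, 0.342, 1.524, -0, 1.275, -0.146], TCP at [147.995, 503.728, 226.741] pointing down, gripper open.
Joint ranges: [-2.53, 2.53], [-0.77, 2.02], [0.04, 2.7], [-1, 4.14], [0.28, 2.66], [-3.11, 3.11]. Speed limits (rad/s): [2.57, 2.57, 3.14, 3.14, 3.14, 3.14].

INTERFACE

Orientations are given as [roll, pitch, yaw] about the fixed x, y, z axes, in that order (R = Rz(yaw) Ry(pitch) Rx(roll)).
In Python, from plant import bot gives the robot as it stands. The module is installed in compiled form; this text tells all that it offers.
- The arm moves only by the shell command python3 -m handwheel 'ROWS' [OPENING]. ROWS is JSON, a list that holds one entry, the list of rows, each a list of 4 numbers: the shift along the tool's x, y, z in cm, then the turn about the tool's x in rad. A call has 1 to 8 rows; each row shifts and turns the commanded pose from where the row before left it, along the tool's axes as they then stand; what a row does not reach is not made up. A row lasts 1/12 s, in which the tool goes at most 41.7 mm and 7.16 degrees, less where a joint would pass 70% of its speed; a pose out of reach is approached as far as the arm can. A call is refused whole if a number of a shift passes 4.17 or a number of a turn 0.125, either way. A call with a gripper value outside its range is refused whole. OPENING is the opening, from 0 (shut) to 1 (fully open), set as the call begins (- or left out, the last holds). The fingers move at their own pace and stop on an object; the grip force is fixed at half the most. Time passes only in rows, so rows that do not move let the fingers close. It gives the time, the measured TCP pose, the force and the opening at its end, in the units of the state.
- bot.get_obs(): the state, without advancing time (a new reading comes with each control period).
- bot.capture(name): name is "scene" or "top"; returns (picture, depth): 384x512x3 uint8, red, green, blue; 384x512 float32, mm along the optical axis (not along the pixel's ray), 0 where there is no reading.
- bot.camera_model(name): a dict with "fx", "fy", "cx", "cy" (pixels), "position" and "rotation" of the camera in the world. Camera axes: x right, y down, z forward; pixel columns grow to the right and rows downward; lengths in mm; the calibration is good to about 2 mm. A picture is of the moment at which its call begins. camera_model takes no time and is no camera call.
- bot.close_job(): hands the job in, once; it reports no verdict.
Trained networks look in the newest picture that a camera, given by its name, has taken for a name from the list of things; names that differ only in an ending like _2 or _b are one class to them, and where a whole thing is asked for, a point or a joint stands for the part that bears it (a point fixed in the world has none). Each returns a list of dicts, best first, with "conf" (0 to 1); they miss things now and then, are a little off and sometimes report something else, mostly with a low value. They report only what shows in the picture. A call takes as long as a camera call.
- bot.find_in(camera, label): "bbox" ([left, top, width, height] in pixels, round what is visible of it).
- bot.spot_point(camera, label): "point" ([column, row] in pixels: a listed point, or the origin of a listed thing).
The state is a dict: "time": time; "joint_positions": joint angles; "dq": joint speeds; "tau": joint torques, N m; "tool_pos": TCP position; "tcp_rot": TCP orientation; "contact_force": force on the tool from outside, world axes, zero at the start; "moment": the same for the moment, N m; "grip_width": finger opening in mm.
Only numpy, scipy, OpenCV 4.12 (cv2) and the standard library are available. Lean on these libraries where they do the work, as an engineer would, in place of code of your own. Each camera call takes 0.05 s, during which the arm holds its last target.

TASK

Slide the clear guard of the drying stand fully open and leave it open. Take out the bare mouthpiece, the one without a reed, and hold it in the air in front of the inspection camera with its open shank end facing the lens: in line with the lens, 60 mm from it. Finish while still holding it there, quite still and touching nothing but your fingers; do not bump the camera, the mouthpiece with the reed stays standing in its place, and the tape and the spool stay where they lie.

Things in the scene. Friction and masses are not known exactly. Their poses are not given: they have to be found in the camera images.
- drying_stand: Fixed grey base plate, 150 (x) x 350 (y) x 12 mm. Origin at the centre of its underside, z up; -x side faces the robot. On a black rubber pad (top at z = 15 mm) the two mouthpieces stand at x = 0, y = -133 and -57 mm (within 7 mm), either in either place. 10 mm high rails run along y at x = +-58 and +-68 mm; a stop plate 34 mm high stands at the -y end.
- guard (a joint): Slide of the guard along the stand's +y, m: 0 = shut over the mouthpieces, 0.19 = fully open at its stop; starts at 0 to 0.02, needs about 3 N, stays where it is left. The guard is a clear hood with aluminium edges, 135 (x) x 150 (y) mm, top 136 mm above the bench, open underneath and at its -y end, so it slides off the pieces; at 0 it spans y = -170 to -20 mm of the stand.
- guard_handle (a point): Centre of the guard's handle: a black level bar on top of the hood, 98 mm long (along the stand's x), 12 mm wide (y), 14 mm high, 165 mm above the bench, with 21 mm free under it; its two 10 mm posts stand 42 mm either side of the centre. Axes as the stand's.
- mouthpiece_bare: The mouthpiece to show: black, no reed, 95 mm high, standing on its shank, with a brass band 20 to 43 mm above its foot. Origin on the underside, z from shank to beak. Up to 43 mm it is nearly a cylinder 27 mm across, its centre line 1.7 mm to +x of the origin; above, its y sides lean in slightly to 20 mm apart at the top and its -x side slopes to a wedge. Its y axis lies within 0.5 rad of the stand's x. Loose, 36 to 63 g.
- shank_end (a point): Centre of the open shank end (the foot) of the bare mouthpiece, on the cylinder's centre line; its axes are those of the mouthpiece.
- beak_tip (a point): Beak tip of the bare mouthpiece, 95 mm above its foot.
- mouthpiece_reed: The other mouthpiece: 80 mm high, 28 mm across, black, with a light tan reed strapped flat to its side. Origin at its foot, z up. To be left standing.
- camera_head: Head of the inspection camera: a black tube 42 mm in diameter and 72 mm long, with a grey face ring and eight small white lamps round the dark lens. Fixed to a stand 115 mm high (steel foot 90 x 80 mm). Origin at the centre of the lens front; its z axis is the line of sight, slanting up and towards the robot, 0.5 rad (29 degrees) from vertical. The tube lies behind (z below 0).
- tape_roll: Roll of tan masking tape lying flat, 104 mm across, 25 mm high; origin under its centre. Bystander.
- spool: Small grey solder spool, 28 mm across, 26 mm high; origin under its centre. Bystander.

How it is judged:
By the outcome, as a careful person would: the job done as asked, in the order asked, and still so for the second after the job is handed in, while the arm keeps its last pose, push and grip.
It also fails if it takes over 48 s, if anything falls off the work surface, if the arm or the gripper's body presses on something with over 40 N, if the wrist force passes 120 N, or if a joint passes its speed limit or range.

## Working session

There is one attempt and no reset: what is moved stays moved. The work goes in short steps, Python scripts to look and compute and a shell command to move; the robot and the scene stay as the last step left them, time stands still between calls to the robot, and variables do not carry over. Pictures are saved under pics/ and viewed, and the job is handed in when it is done.

```bash
ls; mkdir -p pics; cat > h.py <<'E'
import numpy as np, cv2
from plant import bot
from scipy.spatial.transform import Rotation as R
def cap(n,f):
    im,d=bot.capture(n); cv2.imwrite('pics/'+f+'.png',im[:,:,::-1]); np.save('pics/'+f+'.npy',d); return im,d
def w(n,u,v,z):
    m=bot.camera_model(n); return np.array(m['position'])+np.array(m['rotation'])@np.array([(u-m['cx'])/m['fx']*z,(v-m['cy'])/m['fy']*z,z])
def wz(n,u,v,zw):
    m=bot.camera_model(n); p=np.array(m['position']); r=np.array(m['rotation'])@np.array([(u-m['cx'])/m['fx'],(v-m['cy'])/m['fy'],1]); return p+r*(zw-p[2])/r[2]
def proj(n,P):
    m=bot.camera_model(n); c=np.array(m['rotation']).T@(np.array(P)-np.array(m['position'])); return np.array([m['fx']*c[0]/c[2]+m['cx'],m['fy']*c[1]/c[2]+m['cy'],c[2]])
E
python3 - <<'E'
from h import *
np.set_printoptions(precision=4,suppress=True)
print(bot.get_obs())
for n in ['scene','top']:
    m=bot.camera_model(n); print(m)
    im,d=cap(n,n+'0')
    for l in ['drying_stand','guard_handle','mouthpiece_bare','shank_end','beak_tip','mouthpiece_reed','camera_head','tape_roll','spool']:
        s=bot.spot_point(n,l)[:2]; f=bot.find_in(n,l)[:2]
        print(n,l,[(np.round(a['point'],1),round(a['conf'],2)) for a in s],[(np.round(a['bbox'],0),round(a['conf'],2)) for a in f])
E
```

```text
pics
{'time': 0.0, 'joint_positions': array([ 1.1389,  0.3427,  1.525 , -0.    ,  1.2754, -0.146 ]), 'dq': array([-0.0002, -0.0008, -0.    ,  0.0012,  0.0012,  0.0009]), 'tau': array([ -0.0013, -43.1253, -24.4217,   0.0717,   0.056 ,  -0.0001]), 'tool_pos': array([147.8428, 503.3255, 226.0401]), 'tcp_rot': array([-1.7091,  1.5693, -1.9949]), 'contact_force': array([-0.1927, -0.0342,  0.5945]), 'moment': array([ 0.007 ,  0.0031, -0.0439]), 'grip_width': 91.75126809712131}
{'fx': 494.9549998297648, 'fy': 494.9549998297648, 'cx': 255.36772894108117, 'cy': 195.63193427932612, 'position': array([203.3014, 632.9585, 919.8946]), 'rotation': array([-2.5284, -0.005 , -2.5937])}
scene drying_stand [(array([204.8, 242. ]), 0.66), (array([184.9, 166.2]), 0.23)] [(array([147., 139., 118., 186.]), 0.61)]
scene guard_handle [] [(array([146., 141.,  87., 107.]), 0.93)]
scene mouthpiece_bare [] []
scene shank_end [] []
scene beak_tip [(array([203.7, 237.8]), 0.17)] [(array([147., 140., 117., 186.]), 0.44)]
scene mouthpiece_reed [(array([185.9, 165.2]), 0.5)] []
scene camera_head [(array([239.2, 110.6
[... 267 characters left out ...]
]
{'fx': 365.3592154348199, 'fy': 365.3592154348199, 'cx': 261.57131509026567, 'cy': 191.59014950969885, 'position': array([ 420.9214,  124.7152, 1019.8397]), 'rotation': array([-3.0407,  0.0138, -1.548 ])}
top drying_stand [(array([232. , 176.6]), 0.95)] [(array([172., 108., 119., 130.]), 0.96)]
top guard_handle [(array([244., 138.]), 0.67)] [(array([202., 105.,  80.,  85.]), 0.73)]
top mouthpiece_bare [] []
top shank_end [] []
top beak_tip [] []
top mouthpiece_reed [] []
top camera_head [(array([333. , 143.5]), 0.56)] [(array([327., 131.,  13.,  18.]), 0.56)]
top tape_roll [(array([239. , 248.8]), 0.89)] [(array([219., 230.,  38.,  42.]), 0.79)]
top spool [(array([196.1, 249.5]), 0.48)] []
```

```bash
sed -i "s/np.array(m\['rotation'\])/R.from_euler('xyz',m['rotation']).as_matrix()/g" h.py
python3 - <<'E'
import cv2
for n in ['scene0','top0']:
    im=cv2.imread(f'pics/{n}.png'); c=im[80:350,130:490] if n=='top0' else im[80:350,110:470]
    cv2.imwrite(f'pics/{n}b.png',cv2.resize(c,(800,600),interpolation=cv2.INTER_CUBIC))
E
```

```text
(no output)
```

View pics/scene0b.png

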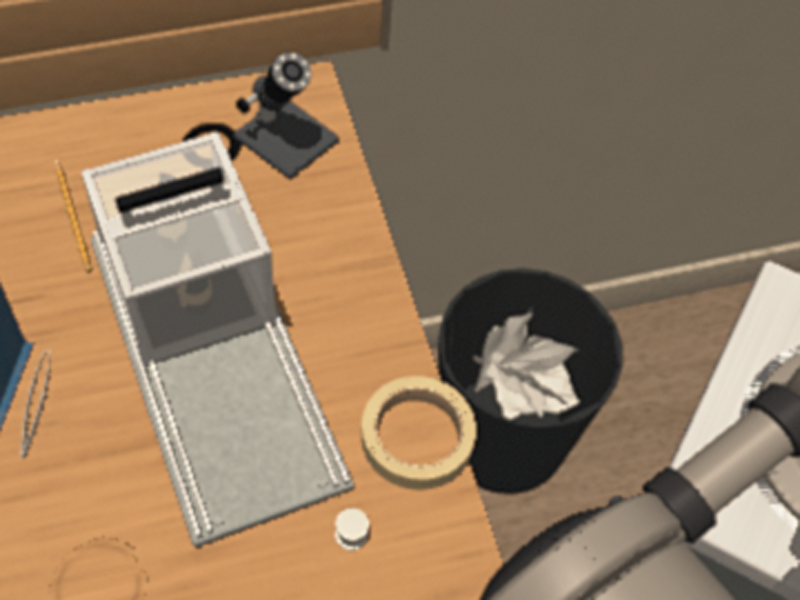

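View pics/top0b.png

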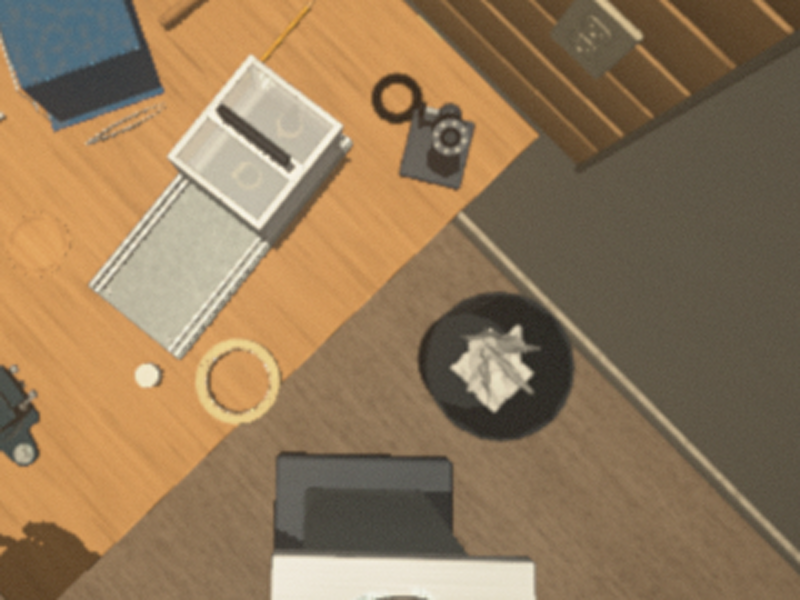

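View pics/top0.png

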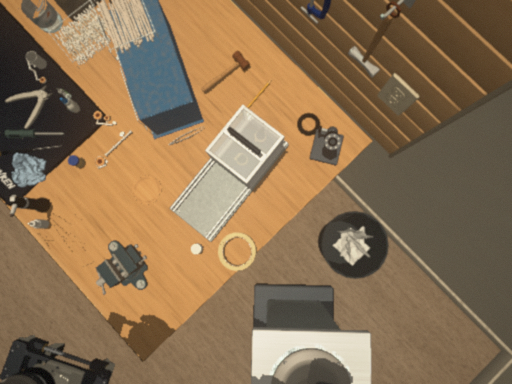

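```bash
python3 - <<'E'
from h import *
np.set_printoptions(precision=1,suppress=True)
print('origin',proj('top',[0,0,0]), proj('top',[500,0,0]),proj('top',[500,200,0]))
c=lambda u,v:(130+u*.45,80+v*.45)
for nm,u,v,z in [('hA',222,109,172),('hB',290,164,172),('plL',92,287,12),('plB',178,356,12),('guardTopcorner',252,58,136),('gL',172,155,136),('gB',263,226,136),('gR',349,133,136),('lens',449,138,140),('tape',238,381,25),('spool',148,376,26)]:
    print(nm,wz('top',*c(u,v),z))
s=lambda u,v:(110+u*.45,80+v*.45)
for nm,u,v,z in [('hA',119,200,165),('hB',222,176,165),('plL',200,543,12),('plB',352,486,12),('gL',86,175,136),('gR',218,138,136),('gBL',127,290,136),('gBR',268,249,136),('lens',291,70,140),('tape',418,430,25),('spool',352,525,26)]:
    print(nm,wz('scene',*s(u,v),z))
for n in ['top','scene']:
    d=np.load(f'pics/{n}0.npy')
    for nm,(u,v) in {'lens':c(449,138) if n=='top' else s(291,70),'handle':c(256,137) if n=='top' else s(170,188)}.items():
        u0,v0=int(round(u)),int(round(v))
        print(n,nm,u,v); print(d[v0-3:v0+4,u0-4:u0+5]); print(w(n,u,v,d[v0,u0]))
E
```

```text
origin [310.2 388.9 970.3] [ 311.9  201.2 1020.5] [ 240.4  199.6 1023.7]
hA [654.3 217.  172. ]
hB [596.  142.9 172. ]
plL [468.5 389.4  12. ]
plB [385.7 278.9  12. ]
guardTopcorner [723.3 189.1 136. ]
gL [610.9 274.8 136. ]
gB [533.7 171.7 136. ]
gR [639.6  79.1 136. ]
lens [635.2 -30.9 140. ]
tape [357.8 203.   25. ]
spool [361.3 312.4  26. ]
hA [659.5 218.8 165. ]
hB [598.5 149.6 165. ]
plL [466.2 394.8  12. ]
plB [382.  282.4  12. ]
gL [720.6 195.5 136. ]
gR [643.   94.9 136. ]
gBL [611.7 277.  136. ]
gBR [532.8 178.  136. ]
lens [629.9 -13.2 140. ]
tape [356.2 210.3  25. ]
spool [361.3 318.2  26. ]
top lens 332.05 142.1
[[918.1 918.9 916.6 915.8 918.5 915.3 916.9 914.1 913.5]
 [920.5 919.2 917.4 915.7 915.6 916.2 915.8 919.9 915.6]
 [918.  917.6 919.  917.3 918.1 918.6 917.6 917.2 917.3]
 [920.6 922.4 918.4 921.7 920.7 920.  920.5 919.4 919.6]
 [920.8 924.1 921.4 919.  919.3 921.3 919.8 921.6 914.9]
 [919.1 919.3 926.3 922.2 925.5 920.2 924.6 920.2 921.4]
 [923.6 924.9 924.8 920.  923.7 919.  920.5 919.1 922.9]]
[641.5 -35.5 114. ]
top handle 245.2 141.65
[[863.4 864.3 864.9 864
[... 736 characters left out ...]
17.3 1117.9 1118.7 1119.2]
 [1112.6 1115.  1119.2 1114.6 1120.2 1117.2 1118.8 1117.6 1119.8]
 [1110.9 1112.6 1115.7 1115.3 1113.3 1115.2 1117.4 1118.5 1118.4]]
[642.6 -32.3 116.9]
scene handle 186.5 164.60000000000002
[[ 959.1  960.3  959.1  959.8  961.   962.2  959.9  957.9  960.9]
 [ 960.6  958.8  957.   958.8  959.1  958.7  957.3  962.2  958.5]
 [ 955.8  957.6  958.1  957.5  958.1  958.2  958.8  956.7  959.4]
 [ 954.2  958.4  957.5  954.8  953.3  956.9  959.8  958.6  962.9]
 [ 954.2  951.9  956.5  958.2  958.9  962.2  959.9  958.3  962.6]
 [ 952.9  958.9  959.5  960.5  962.9  963.2  962.4  963.7  965.4]
 [ 957.5  960.   957.5  963.   963.5  960.6  964.5  967.7 1000.7]]
[624.5 190.1 174. ]
```

```bash
cat >> h.py <<'E'
def cloud(n,d):
    m=bot.camera_model(n); v,u=np.nonzero(d>0); z=d[v,u]
    p=np.c_[(u-m['cx'])/m['fx']*z,(v-m['cy'])/m['fy']*z,z]
    return p@R.from_euler('xyz',m['rotation']).as_matrix().T+np.array(m['position']), np.c_[u,v]
E
python3 - <<'E'
from h import *
from scipy.optimize import least_squares
np.set_printoptions(precision=3,suppress=True)
o=bot.get_obs(); print(R.from_euler('xyz',o['tcp_rot']).as_matrix())
allc=[]
for n in ['top','scene']:
    d=np.load(f'pics/{n}0.npy'); P,uv=cloud(n,d)
    k=(np.hypot(P[:,0]-625,P[:,1]-180)<70)&(P[:,2]>160)&(P[:,2]<182); H=P[k]
    c=H.mean(0); r=cv2.minAreaRect(H[:,:2].astype(np.float32)); _,s,vt=np.linalg.svd(H[:,:2]-c[:2],full_matrices=False)
    print(n,'handle',k.sum(),c,r,np.arctan2(vt[0,1],vt[0,0]))
    k=(np.hypot(P[:,0]-625,P[:,1]-180)<140)&(P[:,2]>125)&(P[:,2]<146); print('hood',k.sum(),cv2.minAreaRect(P[k][:,:2].astype(np.float32)),P[k].mean(0))
    k=(np.hypot(P[:,0]-641,P[:,1]+34)<60)&(P[:,2]>50)&(P[:,2]<150); C=P[k]; print(n,'cam',k.sum(),C.min(0),C.max(0),C.mean(0))
    k=(np.hypot(P[:,0]-641,P[:,1]+34)<90)&(P[:,2]>-5)&(P[:,2]<5); print('bench',P[k].mean(0)[2])
    np.save(f'pics/c_{n}.npy',C); allc.append(C)
def fit(C,loss='soft_l1'):
    def res(p):
        a=p[3]; z=np.array([np.sin(.5)*np.cos(a),np.sin(.5)*np.sin(a),np.cos(.5)])
        q=C-p[:3]; t=q@z; rad=np.linalg.norm(q-np.outer(t,z),axis=1)
        dx=rad-21; dz=np.abs(t+36)-36
        return np.clip(np.where((dx<0)&(dz<0),np.maximum(dx,dz),np.hypot(np.maximum(dx,0),np.maximum(dz,0))),-8,8)
    best=None
    for a in np.arange(0,6.3,.5):
        s=least_squares(res,[641,-34,115,a],loss='soft_l1',f_scale=2)
        if best is None or s.cost<best.cost: best=s
    return best.x,best.cost/len(C)
for C in allc+[np.vstack(allc)]: print(fit(C[C[:,2]>70]))
im=np.hstack([cv2.resize(cv2.imread('pics/top0.png')[100:180,290:370],(400,400),interpolation=cv2.INTER_CUBIC),cv2.resize(cv2.imread('pics/scene0.png')[85:165,210:290],(400,400),interpolation=cv2.INTER_CUBIC)])
cv2.imwrite('pics/cam_b.png',im)
E
```

```text
[[ 0.     0.282  0.959]
 [ 0.     0.959 -0.282]
 [-1.     0.     0.   ]]
top handle 225 [628.262 183.872 171.424] ((629.1749877929688, 183.92007446289062), (97.60618591308594, 12.527872085571289), 53.10315704345703) -2.21940175933112
hood 2991 ((630.0119018554688, 184.3524932861328), (133.8219757080078, 150.4364471435547), 52.92560577392578) [628.06  184.053 135.221]
top cam 338 [625.12  -57.404  53.704] [697.161  -6.79  126.717] [657.289 -34.005 102.693]
bench 0.7080356411434308
scene handle 386 [627.834 187.547 168.855] ((629.4781494140625, 186.10586547851562), (96.94709777832031, 15.724342346191406), 53.063961029052734) 0.9202113122461325
hood 3689 ((629.3089599609375, 185.23724365234375), (133.42738342285156, 153.92929077148438), 53.00773620605469) [623.196 192.196 134.22 ]
scene cam 497 [623.415 -54.649  50.624] [697.601  -4.332 128.244] [655.736 -27.616  95.989]
bench 0.04063460620214677
(array([642.019, -34.699, 115.289,   2.863]), np.float64(0.9919701062870329))
(array([643.26 , -34.66 , 115.592,   2.772]), np.float64(0.9851713198674904))
(array([642.781, -34.818, 115.539,   2.8  ]), np.float64(1.0187288101321135))
```

View pics/cam_b.png

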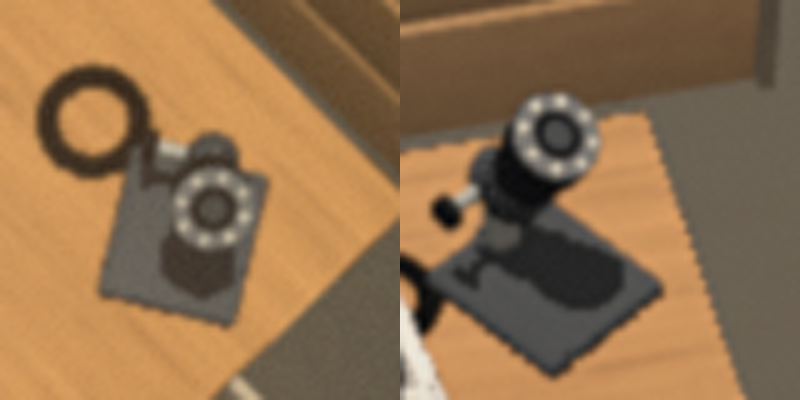

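```bash
python3 - <<'E'
from h import *
np.set_printoptions(precision=2,suppress=True)
for n,poly in [('top',[(128,160),(100,295),(233,325),(268,178)]),('scene',[(95,390-115),(152,375),(263,290)])]:
    off=(290,100) if n=='top' else (210,85)
    pts=np.array([wz(n,off[0]+(u)/5,off[1]+v/5,9) for u,v in ([(128,160),(100,295),(233,325),(268,178)] if n=='top' else [(30,275),(152,375),(263,290)])])
    print(n,pts)
    for i in range(len(pts)-1):
        e=pts[i+1]-pts[i]; print(np.linalg.norm(e),np.arctan2(e[1],e[0]), np.arctan2(e[1],e[0])+np.pi/2,np.arctan2(e[1],e[0])-np.pi/2)
    d=np.load(f'pics/{n}0.npy'); P,uv=cloud(n,d)
    k=(np.hypot(P[:,0]-641,P[:,1]+34)<80)&(P[:,2]>110); C=P[k]; 
    for t in [105,110]:
        k=(np.hypot(P[:,0]-641,P[:,1]+34)<40)&(P[:,2]>t)
        Q=P[k]; c=Q.mean(0); nrm=np.linalg.svd(Q-c,full_matrices=False)[2][2]; nrm*=np.sign(nrm[2]); print(k.sum(),c,nrm,np.arctan2(nrm[1],nrm[0]))
# tape, spool reach
E
```

```text
top [[695.2   -7.64   9.  ]
 [617.6    7.41   9.  ]
 [602.09 -66.92   9.  ]
 [686.34 -86.4    9.  ]]
79.0433966203271 2.9501037664594807 4.520900093254378 1.3793074396645841
75.93045471041191 -1.77651322994648 -0.20571690315158353 -3.3473095567413766
86.46918933572968 -0.22718360208542387 1.3436127247094727 -1.7979799288803204
236 [645.91 -35.13 115.86] [-0.29  0.11  0.95] 2.7722106250894223
198 [647.13 -35.57 117.34] [-0.31  0.1   0.95] 2.840808184401095
scene [[701.7   -8.04   9.  ]
 [617.26  13.85   9.  ]
 [599.82 -59.44   9.  ]]
87.22772985163643 2.887930577966289 4.4587269047611855 1.3171342511713924
75.3421173325641 -1.8044327790933221 -0.23363645229842556 -3.3752291058882187
264 [644.98 -31.69 114.65] [-0.36  0.2   0.91] 2.6397304818405907
204 [646.73 -33.39 116.61] [-0.38  0.12  0.92] 2.833992717550691
```

```bash
cat >> h.py <<'E'
def pl(T,yaw=None):
    "shift in tool axes (cm) from current to T"
    o=bot.get_obs(); M=R.from_euler('xyz',o['tcp_rot']).as_matrix(); y=np.arctan2(M[1,1],M[0,1])
    s=M.T@(np.array(T)-o['tool_pos'])/10
    print('t',round(o['time'],2),'pos',o['tool_pos'].round(1),'yaw',round(y,3),'F',o['contact_force'].round(1),'w',round(o['grip_width'],1),'j6',round(o['joint_positions'][5],2),'xax',M[:,0].round(3)); print('shift cm',s.round(2),'' if yaw is None else 'turn %.3f'%(((y-yaw)+np.pi)%(2*np.pi)-np.pi))
E
python3 -m handwheel '[[[0,0,0,0.12],[0,0,0,0.12],[0,0,0,0.12],[0,0,0,0.12],[0,0,0,0.12],[0,0,0,0.12],[0,0,0,0.12],[0,0,0,0.12]]]' 0.5
python3 -m handwheel '[[[0,0,0,0.12],[0,0,0,0.12],[0,0,0,0.12],[0,0,0,0.12],[0,0,0,0.12],[0,0,0,0.12],[0,0,0,0.12],[0,0,0,0.12]]]'
python3 -c "
from h import *
pl([629,185,226],-0.647)"
```

```text
time: 2.57
tool_pos: [148.0, 503.7, 226.7]
tcp_rot: [2.368, 1.571, 1.116]
contact_force: [-0.6, 0.3, -0.7]
grip_width: 47.1
time: 3.23
tool_pos: [148.0, 503.7, 226.7]
tcp_rot: [3.14, 1.571, 0.928]
contact_force: [0.4, -0.7, -0.2]
grip_width: 45.9
t 3.23 pos [148.  503.7 226.7] yaw -0.641 F [ 0.4 -0.7 -0.2] w 45.9 j6 1.78 xax [ 0.  0. -1.]
shift cm [ 0.07 57.61 -3.21] turn 0.006
```

```bash
python3 -m handwheel '[[[0,3.6,-0.2,0],[0,3.6,-0.2,0],[0,3.6,-0.2,0],[0,3.6,-0.2,0],[0,3.6,-0.2,0],[0,3.6,-0.2,0],[0,3.6,-0.2,0],[0,3.6,-0.2,0]]]' >/dev/null
python3 -m handwheel '[[[0,3.6,-0.2,0],[0,3.6,-0.2,0],[0,3.6,-0.2,0],[0,3.6,-0.2,0],[0,3.6,-0.2,0],[0,3.6,-0.2,0],[0,3.6,-0.2,0],[0,3.6,-0.2,0]]]'
python3 -c "
from h import *
pl([629,185,147],-0.647)"
```

```text
time: 4.57
tool_pos: [632.0, 186.5, 226.7]
tcp_rot: [-2.157, 1.571, 1.92]
contact_force: [0.7, 0.5, 0.1]
grip_width: 46.3
t 4.57 pos [632.  186.5 226.7] yaw -0.635 F [0.7 0.5 0.1] w 46.3 j6 0.81 xax [-0.  0. -1.]
shift cm [ 7.97 -0.15  0.3 ] turn 0.012
```

```bash
python3 -m handwheel '[[[2.5,-0.15,0.3,0.012],[2.5,0,0,0],[1.9,0,0,0],[1.0,0,0,0],[0,0,0,0]]]'
python3 - <<'E'
from h import *
pl([629,185,147],-0.647)
im,d=cap('scene','s1'); im2,d2=cap('top','t1')
cv2.imwrite('pics/j1.png',np.hstack([cv2.resize(im[110:260,110:260],(400,400)),cv2.resize(im2[80:230,170:320],(400,400))])[:,:,::-1])
E
```

```text
time: 4.98
tool_pos: [626.4, 186.0, 145.0]
tcp_rot: [-0.767, 1.566, -2.985]
contact_force: [0.4, -0.2, 0.6]
grip_width: 46.3
t 4.98 pos [626.4 186.  145. ] yaw -0.647 F [ 0.4 -0.2  0.6] w 46.3 j6 0.82 xax [-0.005 -0.001 -1.   ]
shift cm [-0.21  0.27 -0.08] turn -0.000
```

View pics/j1.png

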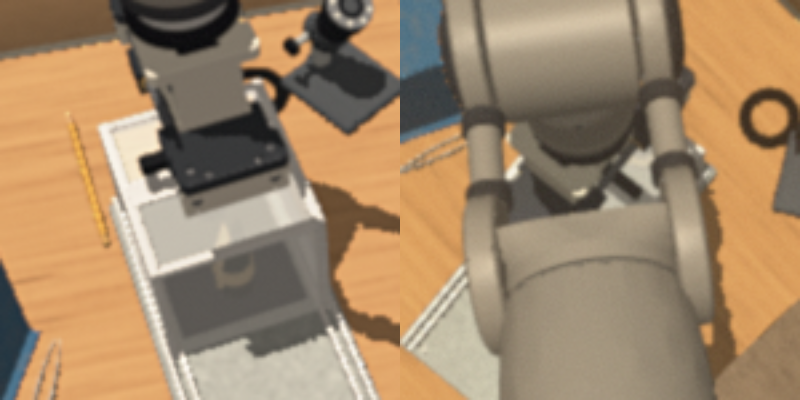

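```bash
python3 -m handwheel '[[[-0.2,0.2,0,0],[0,0,0,0],[0,0,0,0],[0,0,0,0],[0,0,0,0],[0,0,0,0]]]' 0
python3 -c "
from h import *
pl([629,185,147],-0.647)"
```

```text
time: 5.58
tool_pos: [629.4, 185.1, 150.0]
tcp_rot: [2.36, 1.57, 0.143]
contact_force: [-1.5, 0.2, 0.8]
grip_width: 11.9
t 5.58 pos [629.4 185.1 150. ] yaw -0.647 F [-1.5  0.2  0.8] w 11.9 j6 0.82 xax [ 0.001  0.    -1.   ]
shift cm [ 0.3  -0.03  0.03] turn 0.000
```

```bash
python3 -m handwheel '[[[0,-0.5,0,0],[0,-1,0,0],[0,-1.5,0,0],[0,-2,0,0],[0,-2,0,0],[0,-2,0,0],[0,-2,0,0],[0,-2,0,0]]]'
python3 -m handwheel '[[[0,-1.5,0,0],[0,-0.5,0,0],[0,-0.5,0,0],[0,-0.5,0,0],[0,0,0,0]]]'
python3 -c "
from h import *
pl([629-174*.798,185+174*.602,150],-0.647)"
```

```text
time: 6.25
tool_pos: [525.1, 264.0, 150.0]
tcp_rot: [2.243, 1.569, 0.025]
contact_force: [4.9, -0.4, -0.8]
grip_width: 11.7
time: 6.67
tool_pos: [501.2, 282.0, 150.0]
tcp_rot: [-2.042, 1.57, 2.023]
contact_force: [-2.3, 2.9, 4.3]
grip_width: 11.8
t 6.67 pos [501.2 282.  150. ] yaw -0.647 F [-2.3  2.9  4.3] w 11.8 j6 1.03 xax [-0.     0.001 -1.   ]
shift cm [ 0.   -1.35  0.05] turn -0.000
```

```bash
python3 -m handwheel '[[[0,-0.4,0,0],[0,-0.4,0,0],[0,-0.2,0,0],[0,-0.2,0,0],[0,0,0,0]]]'
python3 -m handwheel '[[[0,-0.2,0,0],[0,-0.2,0,0],[0,0,0,0]]]'
python3 -c "
from h import *
pl([629-174*.798,185+174*.602,150],-0.647)"
```

```text
time: 7.08
tool_pos: [492.0, 289.0, 150.0]
tcp_rot: [-3.101, 1.57, 0.965]
contact_force: [0.9, -0.5, 4.4]
grip_width: 11.4
time: 7.33
tool_pos: [490.1, 290.4, 150.0]
tcp_rot: [1.841, 1.568, -0.377]
contact_force: [6.8, -4.0, 3.8]
grip_width: 11.8
t 7.33 pos [490.1 290.4 150. ] yaw -0.647 F [ 6.8 -4.   3.8] w 11.8 j6 1.05 xax [ 0.003 -0.001 -1.   ]
shift cm [0.   0.04 0.06] turn -0.000
```

```bash
python3 -m handwheel '[[[0,-0.2,0,0],[0,-0.2,0,0],[0,0,0,0],[0,0,0,0]]]'
python3 -c "
from h import *
pl([629-174*.798,185+174*.602,150],-0.647)"
```

```text
time: 7.67
tool_pos: [490.1, 290.5, 150.0]
tcp_rot: [1.748, 1.562, -0.47]
contact_force: [17.1, -13.9, -0.9]
grip_width: 11.7
t 7.67 pos [490.1 290.5 150. ] yaw -0.648 F [ 17.1 -13.9  -0.9] w 11.7 j6 1.06 xax [ 0.008 -0.004 -1.   ]
shift cm [0.   0.05 0.06] turn -0.001
```

```bash
python3 -m handwheel '[[[0,0.4,0,0],[0,0,0,0]]]'
python3 -m handwheel '[[[0,0,0,0],[0,0,0,0],[0,0,0,0],[0,0,0,0]]]' 0.5
python3 -m handwheel '[[[-2,0,0,0],[-4,0,0,0],[-4,0,0,0],[0,0,0,0]]]'
python3 -c "
from h import *
pl([470,-20,250],-0.647)"
```

```text
time: 7.83
tool_pos: [490.1, 290.4, 150.0]
tcp_rot: [2.137, 1.569, -0.082]
contact_force: [4.7, -3.7, 5.0]
grip_width: 11.7
time: 8.17
tool_pos: [488.0, 291.4, 149.1]
tcp_rot: [-0.779, 1.569, -2.996]
contact_force: [-0.2, 0.2, 0.1]
grip_width: 33.7
time: 8.5
tool_pos: [491.4, 292.8, 257.6]
tcp_rot: [2.652, 1.558, 0.434]
contact_force: [0.9, 1.1, 1.6]
grip_width: 45.7
t 8.5 pos [491.4 292.8 257.6] yaw -0.646 F [0.9 1.1 1.6] w 45.7 j6 1.05 xax [ 0.012  0.006 -1.   ]
shift cm [ 0.56 17.13 26.27] turn 0.001
```

```bash
python3 -m handwheel '[[[0,2.2,3.3,0],[0,2.2,3.3,0],[0,2.2,3.3,0],[0,2.2,3.3,0],[0,2.2,3.3,0],[0,2.2,3.3,0],[0,2.2,3.3,0],[0,1.7,3.3,0]]]' 0.8 >/dev/null
python3 -m handwheel '[[[0,0,0,-0.12],[0,0,0,-0.12],[0,0,0,-0.12],[0,0,0,-0.12],[0,0,0,-0.12],[0,0,0,-0.12],[0,0,0,-0.12]]]' >/dev/null
python3 - <<'E'
from h import *
pl([470,-20,250],0.924)
np.set_printoptions(precision=1,suppress=True)
for n in ['top','scene']:
    im,d=cap(n,n+'2')
    for l in ['mouthpiece_bare','shank_end','beak_tip','mouthpiece_reed','guard_handle']:
        s=bot.spot_point(n,l)[:2]; f=bot.find_in(n,l)[:2]
        print(n,l,[(np.round(a['point'],1),round(a['conf'],2)) for a in s],[(np.round(a['bbox'],0),round(a['conf'],2)) for a in f])
a=cv2.imread('pics/top2.png')[100:220,200:320]; b=cv2.imread('pics/scene2.png')[110:230,130:250]
cv2.imwrite('pics/j2.png',np.hstack([cv2.resize(a,(400,400),interpolation=cv2.INTER_CUBIC),cv2.resize(b,(400,400),interpolation=cv2.INTER_CUBIC)]))
E
```

```text
t 9.75 pos [465.9 -22.2 249.3] yaw 0.199 F [-0.   0.4  0.8] w 73.2 j6 -0.41 xax [-0.001  0.001 -1.   ]
shift cm [-0.07  0.45 -0.13] turn -0.725
top mouthpiece_bare [(array([263. , 139.3]), 0.55)] [(array([256., 126.,   8.,  17.]), 0.63)]
top shank_end [(array([264.1, 140. ]), 0.62)] []
top beak_tip [(array([263. , 127.4]), 0.72), (array([242. , 158.8]), 0.27)] []
top mouthpiece_reed [(array([243.1, 160.5]), 0.46)] []
top guard_handle [(array([197.1, 196.2]), 0.57)] [(array([160., 157.,  83.,  82.]), 0.63)]
scene mouthpiece_bare [(array([188.2, 184.4]), 0.82)] [(array([181., 154.,  16.,  39.]), 0.84), (array([263., 309.,  14.,  17.]), 0.36)]
scene shank_end [(array([191. , 186.8]), 0.62), (array([183.3, 158.3]), 0.62)] [(array([182., 161.,  11.,  33.]), 0.68)]
scene beak_tip [(array([186. , 158.8]), 0.59)] [(array([180., 158.,  14.,  36.]), 0.59)]
scene mouthpiece_reed [(array([195.7, 218.2]), 0.53)] []
scene guard_handle [(array([215.6, 235.5]), 0.78)] [(array([167., 204.,  99., 118.]), 0.59)]
```

View pics/j2.png

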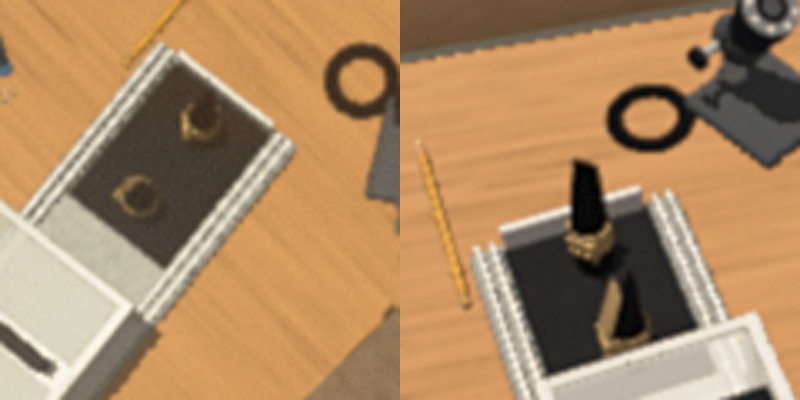

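View pics/top2.png

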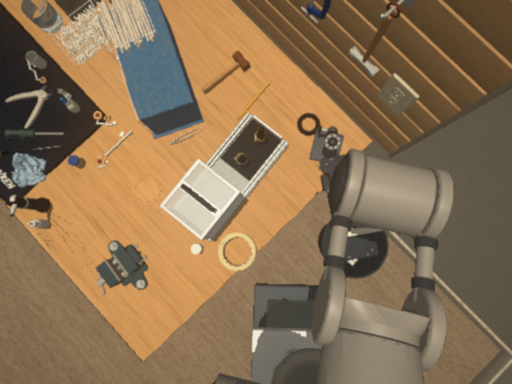

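View pics/scene2.png

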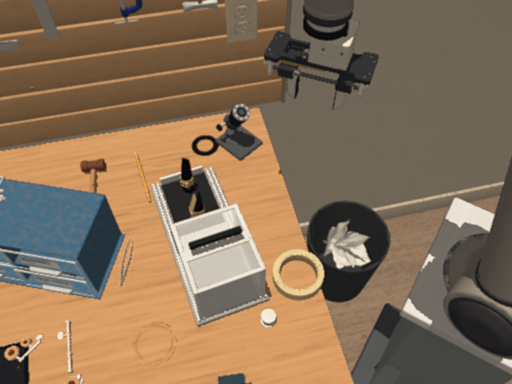

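```bash
cat >> h.py <<'E'
def avg(n,k):
    D=np.stack([bot.capture(n)[1] for _ in range(k)]); D[D==0]=np.nan
    return np.nan_to_num(np.nanmedian(D,0))
E
python3 - <<'E'
from h import *
import warnings; warnings.filterwarnings('ignore')
np.set_printoptions(precision=2,suppress=True)
c0=np.array([672.8,149.5]); ya=.924; sx=np.array([np.cos(ya),np.sin(ya)]); sy=np.array([-np.sin(ya),np.cos(ya)])
so=np.array([566.7,229.6])
for n in ['top','scene']:
    d=avg(n,8); np.save(f'pics/av_{n}.npy',d); P,uv=cloud(n,d)
    loc=np.c_[(P[:,:2]-so)@sx,(P[:,:2]-so)@sy,P[:,2]]
    for nm,yc in [('bare',-133),('reed',-57)]:
        k=(np.abs(loc[:,0])<35)&(np.abs(loc[:,1]-yc)<33)&(loc[:,2]>27); L=loc[k]; np.save(f'pics/L_{n}_{nm}.npy',L)
        print(n,nm,len(L))
        for a,b in [(27,45),(45,60),(60,75),(75,90),(90,105),(105,120)]:
            Q=L[(L[:,2]>a)&(L[:,2]<=b)]
            if len(Q)>3:
                lo=np.percentile(Q,5,axis=0); hi=np.percentile(Q,95,axis=0); cv=np.linalg.svd(Q[:,:2]-Q[:,:2].mean(0),full_matrices=False); print((a,b),len(Q),Q.mean(0),'x',lo[0],hi[0],'y',lo[1],hi[1],'ax',cv[2][0],cv[1]/np.sqrt(len(Q)))
    # pad & plate & stop plate
    k=(np.abs(loc[:,0])<20)&(np.abs(loc[:,1]+95)<10); print('pad z',np.median(loc[k][:,2]))
    k=(np.abs(loc[:,0])<60)&(loc[:,1]<-150)&(loc[:,1]>-200)&(loc[:,2]>28); print('stop',loc[k].min(0),loc[k].max(0),loc[k].mean(0))
    k=(np.abs(loc[:,1]+100)<50)&(np.abs(np.abs(loc[:,0])-63)<12)&(loc[:,2]>17); print('rails',loc[k].min(0),loc[k].max(0),loc[k].mean(0))
E
```

```text
top bare 145
(27, 45) 23 [  -6.28 -145.98   33.22] x -24.40059818603358 20.84865967429092 y -165.90106951483764 -118.935441257417 ax [-0.27  0.96] [21.5  13.76]
(45, 60) 34 [  -4.54 -124.67   55.56] x -16.563186386642645 10.274758544233125 y -141.26385656006127 -114.89013850575537 ax [-0.78 -0.62] [9.58 7.32]
(60, 75) 32 [  -3.89 -127.94   65.82] x -15.741767471507018 9.167114133248917 y -137.68493585761195 -122.56383096134782 ax [-0.99 -0.15] [8.81 5.12]
(75, 90) 27 [  -5.4  -130.58   82.42] x -14.972742703669601 3.084818775863008 y -136.70263506642715 -125.9302098105412 ax [-0.95  0.31] [6.48 3.23]
(90, 105) 20 [  -7.69 -134.8    97.81] x -14.31812510023332 -1.4355939137011846 y -141.5761976875087 -129.7559035657271 ax [-0.75  0.66] [5.82 1.92]
(105, 120) 9 [  -9.23 -138.53  109.73] x -14.274953397401084 -3.82394489744828 y -144.46282850283268 -134.12664210543642 ax [-0.71  0.71] [5.22 0.89]
top reed 118
(27, 45) 9 [ -7.27 -48.55  42.08] x -16.421288509652953 13.588737969680817 y -62.024264432924475 -38.88815625806656 ax [-0.89 -0.46] [12.57  6.59]
(45, 60) 34 [ -3.41 -47.47  52.42
[... 1870 characters left out ...]
20419694964631 y -54.18562501109061 -37.17965905400951 ax [ 0.97 -0.23] [9.6 4.8]
(60, 75) 71 [  1.94 -45.7   67.83] x -9.85886465393941 11.208170969783435 y -56.78658832602011 -39.54028034553873 ax [-0.81  0.58] [7.78 3.55]
(75, 90) 67 [ -1.49 -48.93  82.53] x -8.227927945035798 6.234826008451471 y -58.97355339367133 -40.91958022776612 ax [-0.55  0.83] [6.38 4.29]
(90, 105) 19 [ -6.32 -51.1   92.8 ] x -10.080637962218404 1.7028102385908503 y -58.50118985214139 -42.604459436967325 ax [-0.44  0.9 ] [5.01 4.61]
pad z 14.502504686699012
stop [ -47.52 -170.93   28.07] [  51.8  -164.39   34.85] [   6.01 -167.11   32.13]
rails [ -67.75 -148.93   17.09] [ 72.28 -50.2   23.44] [  0.46 -98.89  21.14]
```

```bash
cat > fit.py <<'E'
from h import *
from scipy.optimize import least_squares
np.set_printoptions(precision=3,suppress=True)
def res(p,L):
    cx,cy,th,k,t=p; q=L[:,:2]-[cx,cy]; x=q[:,0]*np.sin(th)-q[:,1]*np.cos(th); y=q[:,0]*np.cos(th)+q[:,1]*np.sin(th); h=L[:,2]-15
    u=np.clip(h-43,0,None); wy=13.5-3.5*u/52; 
    f=np.stack([np.hypot(x,y)-13.5, np.abs(y)-wy, (-x-13.5+k*u)/np.hypot(1,k), (x-13.5+t*u)/np.hypot(1,t), h-95])
    return np.clip(f.max(0),-6,6)
S=[]
for n in ['top','scene']:
    L=np.load(f'pics/L_{n}_bare.npy'); L=L[(L[:,2]>40)&(np.abs(L[:,1]+130)<24)&(np.abs(L[:,0])<24)]; S.append(L)
for L in S+[np.vstack(S)]:
    for th0 in [-.7,-.3,0]:
        s=least_squares(res,[-2,-132,th0,.4,0.02],args=(L,),loss='soft_l1',f_scale=1.5); print(len(L),s.x,s.cost/len(L))
print(S[1][S[1][:,2]>100])
E
python3 fit.py
```

```text
128 [  -2.673 -133.24    -0.691    0.436    0.007] 0.6657222694849695
128 [  -2.725 -133.282   -0.703    0.434    0.088] 0.6570000455546152
128 [  -2.735 -133.295   -0.703    0.434    0.088] 0.656978516075053
315 [  -2.279 -132.834   -0.716    0.451    0.02 ] 0.8673602233427595
315 [  -2.284 -132.839   -0.716    0.451    0.062] 0.8664126316765487
315 [  -2.279 -132.834   -0.716    0.451   -0.054] 0.8673602234794356
443 [  -2.433 -132.971   -0.712    0.446    0.015] 0.8148614801180123
443 [  -2.457 -132.986   -0.715    0.444    0.075] 0.8125216922649721
443 [  -2.457 -132.986   -0.715    0.444    0.075] 0.8125216921924023
[[  -2.619 -146.327  108.313]
 [  -1.774 -143.328  108.753]
 [  -3.815 -143.017  108.204]
 [  -5.491 -140.423  110.399]
 [  -7.695 -141.113  108.646]
 [  -9.628 -140.132  108.902]
 [  -1.498 -144.013  104.771]
 [  -3.317 -142.247  105.972]
 [  -5.097 -140.274  107.423]
 [  -7.046 -139.387  107.566]
 [  -8.823 -137.467  108.96 ]
 [ -10.719 -136.288  109.458]
 [ -12.646 -135.306  109.72 ]
 [  -1.081 -143.79   101.866]
 [  -2.839 -141.611  103.568]
 [  -4.699 -140.115  104.447]
 [  -6.37  -137.488  106.698]
 [  -8.293 -136.45   107.027]
 [ -10.198 -135.32   107.467]
 [ -12.111 -134.241  107.846]
 [ -14.034 -133.235  108.138]
 [  -0.46  -142.256  100.538]
 [  -2.359 -140.961  101.173]
 [  -4.076 -138.554  103.161]
 [  -5.876 -136.712  104.466]
 [  -7.948 -136.562  103.712]
 [  -9.859 -135.425  104.16 ]
 [ -11.702 -133.912  105.069]
 [ -13.619 -132.846  105.432]
 [  -3.688 -138.469  100.073]
 [  -5.568 -137.093  100.811]
 [  -7.285 -134.749  102.736]
 [  -9.355 -134.567  102.016]
 [ -11.148 -132.741  103.312]
 [ -13.116 -131.963  103.322]
 [  -8.722 -132.939  100.812]]
```

```bash
python3 - <<'E'
from h import *
ya=.924; sx=np.array([np.cos(ya),np.sin(ya)]); sy=np.array([-np.sin(ya),np.cos(ya)]); so=np.array([566.7,229.6])
th=-.70; c=so-2.4*sx-133*sy; xm=np.sin(th)*sx-np.cos(th)*sy
g=c+2*xm; print('axis',c,'xm',xm,'grasp',g)
pl([*g,190],ya+th); pl([*g,53],ya+th)
M=R.from_euler('xyz',bot.get_obs()['tcp_rot']).as_matrix(); print('tool z',M[:,2])
E
```

```text
axis [671.39014542 147.53457822] xm [ 0.22213146 -0.97501673] grasp [671.83440833 145.58454477]
t 11.65 pos [466.2 -22.6 249.7] yaw 0.193 F [ 0.1 -0.  -0.2] w 73.7 j6 -0.41 xax [-0.  0. -1.]
shift cm [  5.97  23.41 -12.56] turn -0.031
t 11.65 pos [466.2 -22.6 249.7] yaw 0.193 F [ 0.1 -0.  -0.2] w 73.7 j6 -0.41 xax [-0.  0. -1.]
shift cm [ 19.67  23.41 -12.56] turn -0.031
tool z [ 1.91788903e-01 -9.81436197e-01 -8.82651784e-05]
```

```bash
python3 -m handwheel '[[[0,2.9,-1.57,-0.03],[0,2.9,-1.57,0],[0,2.9,-1.57,0],[0,2.9,-1.57,0],[0,2.9,-1.57,0],[0,2.9,-1.57,0],[0,2.9,-1.57,0],[0,2.9,-1.57,0]]]' 0.8
python3 -m handwheel '[[[3,0,0,0],[3,0,0,0],[0,0,0,0]]]'
python3 -c "
from h import *
pl([671.8,145.6,53],.224)"
```

```text
time: 12.32
tool_pos: [666.2, 151.7, 249.5]
tcp_rot: [-1.764, 1.571, -3.112]
contact_force: [-0.1, -0.8, 0.4]
grip_width: 73.5
time: 12.57
tool_pos: [662.4, 150.7, 182.4]
tcp_rot: [-1.679, 1.559, -3.026]
contact_force: [-0.7, 0.1, -0.9]
grip_width: 73.4
t 12.57 pos [662.4 150.7 182.4] yaw 0.224 F [-0.7  0.1 -0.9] w 73.4 j6 -0.11 xax [-0.012 -0.001 -1.   ]
shift cm [12.92  0.96  0.72] turn -0.000
```

```bash
python3 -m handwheel '[[[0,0.4,0.7,0],[0,0,0,0],[0,0,0,0]]]'
python3 -c "
from h import *
pl([671.8,145.6,53],.224)"
```

```text
time: 12.82
tool_pos: [672.1, 143.8, 192.4]
tcp_rot: [1.456, 1.567, 0.107]
contact_force: [-0.3, -0.5, 1.1]
grip_width: 73.3
t 12.82 pos [672.1 143.8 192.4] yaw 0.222 F [-0.3 -0.5  1.1] w 73.3 j6 -0.12 xax [ 0.004  0.    -1.   ]
shift cm [13.94 -0.04 -0.19] turn -0.002
```

```bash
python3 -m handwheel '[[[1.5,0,-0.15,0],[2.5,0,0,0],[2.5,0,0,0],[2.5,0,0,0],[2.2,0,0,0],[1.5,0,0,0],[0.8,0,0,0],[0.3,0,0,0]]]'
python3 -m handwheel '[[[0,0,0,0],[0,0,0,0],[0,0,0,0]]]'
python3 - <<'E'
from h import *
pl([671.8,145.6,53],.224)
im,d=cap('scene','s3'); im2,d2=cap('top','t3')
cv2.imwrite('pics/j3.png',np.hstack([cv2.resize(im[80:230,110:260],(400,400)),cv2.resize(im2[80:230,190:340],(400,400))])[:,:,::-1])
E
```

```text
time: 13.48
tool_pos: [670.6, 145.8, 51.9]
tcp_rot: [1.846, 1.571, 0.498]
contact_force: [0.4, -0.4, 0.5]
grip_width: 73.4
time: 13.73
tool_pos: [671.5, 146.1, 53.6]
tcp_rot: [1.485, 1.568, 0.137]
contact_force: [-0.3, 0.0, -0.5]
grip_width: 73.7
t 13.73 pos [671.5 146.1  53.6] yaw 0.223 F [-0.3  0.  -0.5] w 73.7 j6 -0.12 xax [ 0.003  0.    -1.   ]
shift cm [0.06 0.02 0.06] turn -0.001
```

View pics/j3.png

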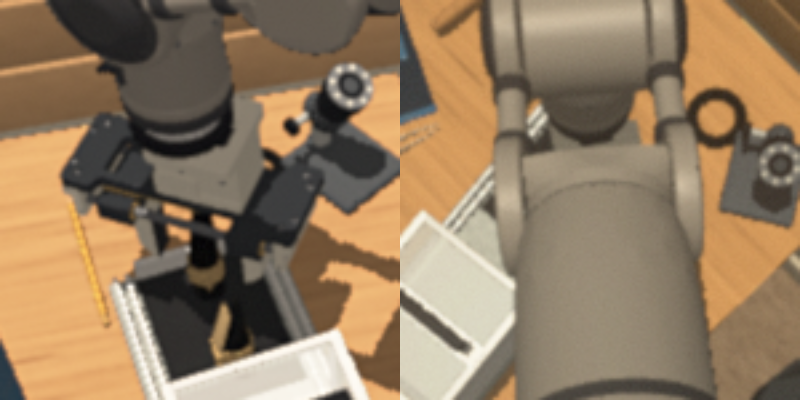

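```bash
python3 -m handwheel '[[[0,0,0,0],[0,0,0,0],[0,0,0,0],[0,0,0,0],[0,0,0,0],[0,0,0,0],[0,0,0,0],[0,0,0,0]]]' 0
python3 -c "
from h import *
pl([671.8,145.6,53],.224)"
```

```text
time: 14.5
tool_pos: [670.5, 146.1, 51.8]
tcp_rot: [1.712, 1.571, 0.365]
contact_force: [0.3, -0.1, -0.2]
grip_width: 24.9
t 14.5 pos [670.5 146.1  51.8] yaw 0.223 F [ 0.3 -0.1 -0.2] w 24.9 j6 -0.12 xax [ 0.  0. -1.]
shift cm [-0.12  0.12  0.07] turn -0.001
```

```bash
python3 -m handwheel '[[[0.3,0,0,0],[0,0,0,0],[0,0,0,0]]]'
python3 -m handwheel '[[[-0.02,0,0.25,0],[-0.02,0,0.25,0],[-0.02,0,0.25,0],[-0.02,0,0.25,0],[0,0,0,0],[0,0,0,0]]]'
python3 -c "
from h import *
pl([670.5,146.1,51.8],.224); print(bot.get_obs()['moment'])"
```

```text
time: 14.75
tool_pos: [671.3, 146.1, 51.0]
tcp_rot: [1.445, 1.568, 0.097]
contact_force: [-2.4, -0.8, 10.2]
grip_width: 24.8
time: 15.25
tool_pos: [673.5, 137.2, 51.1]
tcp_rot: [1.889, 1.568, 0.541]
contact_force: [-0.1, 2.3, 6.3]
grip_width: 24.7
t 15.25 pos [673.5 137.2  51.1] yaw 0.223 F [-0.1  2.3  6.3] w 24.7 j6 -0.13 xax [ 0.003  0.002 -1.   ]
shift cm [-0.07 -0.09 -0.93] turn -0.001
[0.46616137 0.16588857 0.02286548]
```

```bash
cat > v.py <<'E'
from h import *
import sys
f=sys.argv[1]; r=[int(a) for a in sys.argv[2:6]] if len(sys.argv)>2 else [110,190,150,230]
im,d=cap('scene','s'+f)
cv2.imwrite(f'pics/v{f}.png',cv2.resize(im[r[0]:r[1],r[2]:r[3]],(600,600),interpolation=cv2.INTER_CUBIC)[:,:,::-1])
E
python3 v.py 4
```

```text
(no output)
```

View pics/v4.png

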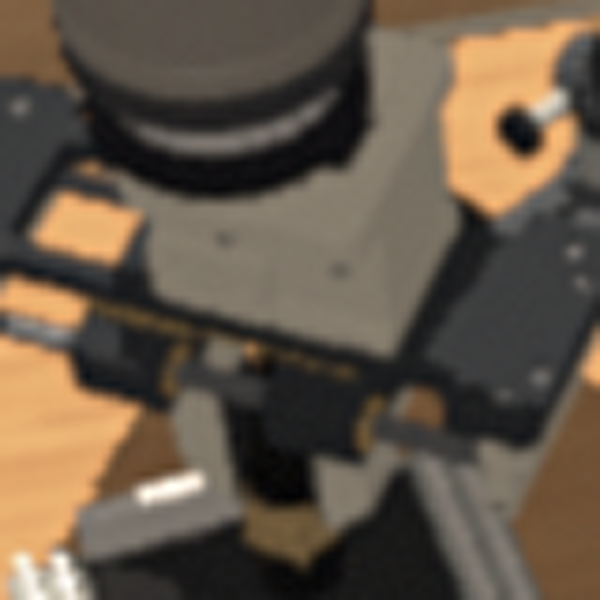

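```bash
python3 - <<'E'
import cv2,numpy as np
out=[]
for f in ['scene2','s3','s4']:
    im=cv2.imread(f'pics/{f}.png'); out.append(cv2.resize(im[165:200,170:210],(260,230),interpolation=cv2.INTER_CUBIC))
    h=cv2.cvtColor(im,cv2.COLOR_BGR2HSV)[165:196,176:206]; m=(h[...,1]>90)&(h[...,0]>10)&(h[...,0]<30)&(h[...,2]>60); ys,xs=np.nonzero(m); print(f,m.sum(),xs.mean()+176,ys.mean()+165)
cv2.imwrite('pics/cmp.png',np.hstack(out))
E
python3 -c "
from h import *
for p in [[671.4,147.5,36],[671.4,147.5,15],[673.4,138.5,36]]: print(proj('scene',p))"
```

```text
scene2 205 187.27317073170732 176.58536585365854
s3 152 185.64473684210526 178.39473684210526
s4 91 189.62637362637363 179.8901098901099
[ 187.41488963  182.11093451 1101.04533157]
[ 188.41187399  187.66767513 1118.21931947]
[ 189.05781477  178.9834745  1106.07828873]
```

View pics/cmp.png

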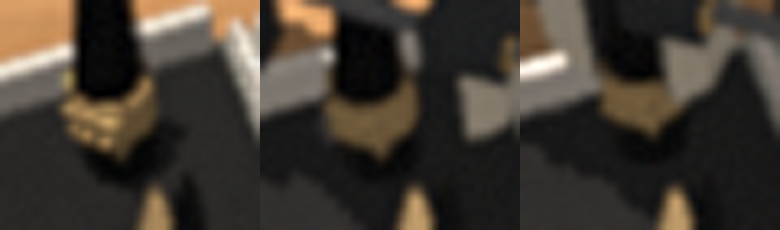

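```bash
python3 -m handwheel '[[[-1.0,0,0,0],[-2.0,0,0,0],[-2.0,0,0,0],[0,0,0,-0.1],[0,0,0,-0.12],[0,0,0,-0.12],[0,0,0,-0.12],[0,0,0,-0.12]]]'
python3 -m handwheel '[[[0,0,0,-0.12],[0,0,0,0],[0,0,0,0]]]'
python3 v.py 5
python3 - <<'E'
from h import *
ya=.924; sx=np.array([np.cos(ya),np.sin(ya)]); sy=np.array([-np.sin(ya),np.cos(ya)]); so=np.array([566.7,229.6])
o=bot.get_obs(); q=o['tool_pos'][:2]-so; print(q@sx,q@sy); pl([0,0,0],.924)
E
```

```text
time: 15.97
tool_pos: [672.5, 136.1, 99.9]
tcp_rot: [-1.582, 1.571, -2.344]
contact_force: [0.1, -0.6, -0.2]
grip_width: 24.8
time: 16.22
tool_pos: [672.6, 136.2, 99.7]
tcp_rot: [-2.029, 1.571, -2.68]
contact_force: [0.7, 0.5, -0.5]
grip_width: 24.4
-10.728700978310542 -140.8183735432187
t 16.27 pos [672.6 136.2  99.7] yaw 0.919 F [-0.7 -0.  -1. ] w 24.3 j6 -0.83 xax [-0. -0. -1.]
shift cm [  9.97 -51.62 -45.22] turn -0.005
```

View pics/v5.png

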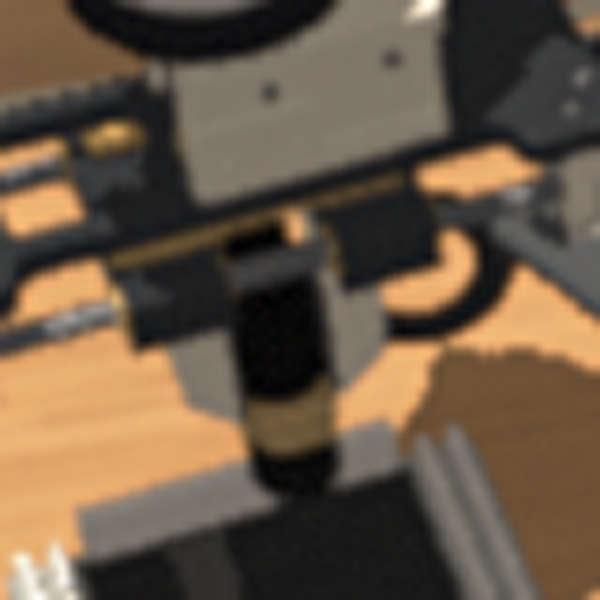

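```bash
cat > tilt.py <<'E'
# fit the held mouthpiece in tool frame: params tilt phi about tool y through the grasp, offset along tool z (ox), height offset
from h import *
from scipy.optimize import least_squares
import warnings; warnings.filterwarnings('ignore')
np.set_printoptions(precision=3,suppress=True)
def model(p,Q):
    # Q tool coords rel. grasp: a along tool z, b along tool y, c up (-tool x)
    phi,gx,gh,oy=p
    a,b,c=Q[:,0],Q[:,1]-oy,Q[:,2]
    x=a*np.cos(phi)-c*np.sin(phi)+gx; h=a*np.sin(phi)+c*np.cos(phi)+gh; y=b
    u=np.clip(h-43,0,None); wy=13.5-3.5*u/52; k=.445
    f=np.stack([np.hypot(x,y)-13.5,np.abs(y)-wy,(-x-13.5+k*u)/np.hypot(1,k),h-95,-h])
    return f.max(0)
def run(k=4,cams=('scene','top')):
    o=bot.get_obs(); M=R.from_euler('xyz',o['tcp_rot']).as_matrix(); g=o['tool_pos']-19*M[:,0]
    A=[]
    for n in cams:
        d=avg(n,k); P,uv=cloud(n,d); q=(P-g)@M; Q=np.c_[q[:,2],q[:,1],-q[:,0]]
        s=(np.abs(Q[:,1])<18)&(np.abs(Q[:,0])<55)&(Q[:,2]<-14)&(Q[:,2]>-72); print(n,s.sum()); A.append(Q[s])
    Q=np.vstack(A); np.save('pics/Q.npy',Q)
    best=None
    for ph in [-.6,-.3,0,.3,.6]:
        for _ in range(2):
            s=least_squares(lambda p:np.r_[np.clip(model(p,Q),-6,6),(p[1]-2)/3.,(p[2]-56)/3.,p[3]/2.],[ph,2,56,0],loss='soft_l1',f_scale=1.5)
        if best is None or s.cost<best.cost: best=s
    phi,gx,gh,oy=best.x; print('phi,gx,gh,oy',best.x,'cost',best.cost/len(Q))
    # shank end (x=0,h=0): a,c
    x,h=-gx,-gh; a=x*np.cos(phi)+h*np.sin(phi); c=-x*np.sin(phi)+h*np.cos(phi)
    S=g+M[:,2]*a+M[:,1]*oy-M[:,0]*c; ax=M[:,2]*np.sin(phi)-M[:,0]*np.cos(phi)
    print('shank_end',S,'axis',ax,'inl',(np.abs(model(best.x,Q))<3).mean()); return S,ax
if __name__=='__main__': run()
E
python3 tilt.py
python3 - <<'E'
from h import *
ya=.924; sx=np.array([np.cos(ya),np.sin(ya),0]); sy=np.array([-np.sin(ya),np.cos(ya),0]); 
Q=np.load('pics/Q.npy'); 
for lo in range(-70,-14,8):
    q=Q[(Q[:,2]>=lo)&(Q[:,2]<lo+8)]; print(lo,len(q),q.mean(0).round(1),q.min(0).round(1),q.max(0).round(1))
E
```

```text
scene 149
top 0
phi,gx,gh,oy [-0.068  4.891 57.569 -0.391] cost 0.6695050213803607
shank_end [671.602 136.453  60.912] axis [-0.054  0.041  0.998] inl 0.9463087248322147<stdin>:5: RuntimeWarning: Mean of empty slice.
  ret = um.true_divide(
Traceback (most recent call last):
ValueError: zero-size array to reduction operation minimum which has no identity
```

```bash
python3 -m handwheel '[[[1,0,0,0],[1.5,0,0,0],[1.2,0,0,0],[0.2,0,0,0],[0,0,0.4,0],[0,0,0.4,0],[0,0,0.2,0],[0,0,0,0]]]'
python3 -m handwheel '[[[0,0,0.3,0],[0,0,0.3,0],[0,0,0.3,0],[0,0,0,0]]]'
python3 -c "
from h import *
pl([672.6,136.2,60.7],.924)"
```

```text
time: 17.33
tool_pos: [681.7, 129.7, 61.4]
tcp_rot: [0.693, 1.569, 0.045]
contact_force: [-0.1, -0.6, -0.9]
grip_width: 24.4
time: 17.67
tool_pos: [687.1, 125.8, 61.1]
tcp_rot: [2.974, 1.568, 2.327]
contact_force: [-4.7, 3.9, 4.6]
grip_width: 24.4
t 17.67 pos [687.1 125.8  61.1] yaw 0.923 F [-4.7  3.9  4.6] w 24.4 j6 -0.85 xax [-0.002  0.002 -1.   ]
shift cm [ 0.05 -0.05 -1.78] turn -0.001
```

```bash
python3 -m handwheel '[[[0,0,0.3,0],[0,0,0.3,0],[0,0,0.3,0],[0,0,0.3,0],[0,0,0,0]]]'
python3 -m handwheel '[[[0,0,0.3,0],[0,0,0.2,0],[0,0,0,0],[0,0,0,0]]]'
python3 tilt.py; python3 v.py 6
```

```text
time: 18.08
tool_pos: [697.0, 118.7, 61.3]
tcp_rot: [2.684, 1.568, 2.037]
contact_force: [-3.9, 4.6, 4.5]
grip_width: 24.5
time: 18.42
tool_pos: [700.5, 116.0, 60.8]
tcp_rot: [2.947, 1.568, 2.299]
contact_force: [-3.0, 4.9, 1.3]
grip_width: 24.8
scene 419
top 0
phi,gx,gh,oy [ 0.383  3.626 73.925 -0.575] cost 2.801843650523394
shank_end [675.332 134.362  12.653] axis [ 0.3   -0.228  0.926] inl 0.60381861575179
```

View pics/v6.png

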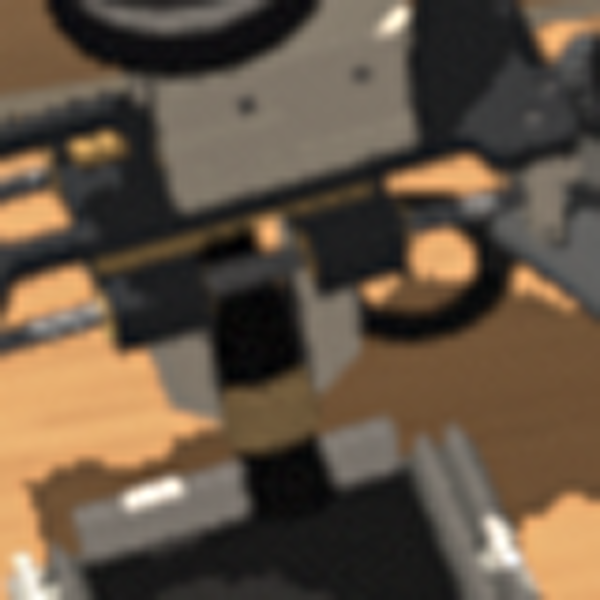

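```bash
python3 -m handwheel '[[[-1,0,-0.3,0],[-2,0,0,0],[-3,0,0,0],[-2,0,0,0],[0,0,0,0],[0,0,0,0],[0,0,0,0]]]'
python3 tilt.py; python3 v.py 7
```

```text
time: 19.45
tool_pos: [698.6, 116.1, 140.0]
tcp_rot: [-2.25, 1.57, -2.898]
contact_force: [-0.5, 0.3, -0.6]
grip_width: 24.9
scene 203
top 1
phi,gx,gh,oy [ 0.417  0.838 56.    -0.66 ] cost 0.6410757165920759
shank_end [679.458 129.746 108.156] axis [ 0.324 -0.244  0.914] inl 0.9509803921568627
```

View pics/v7.png

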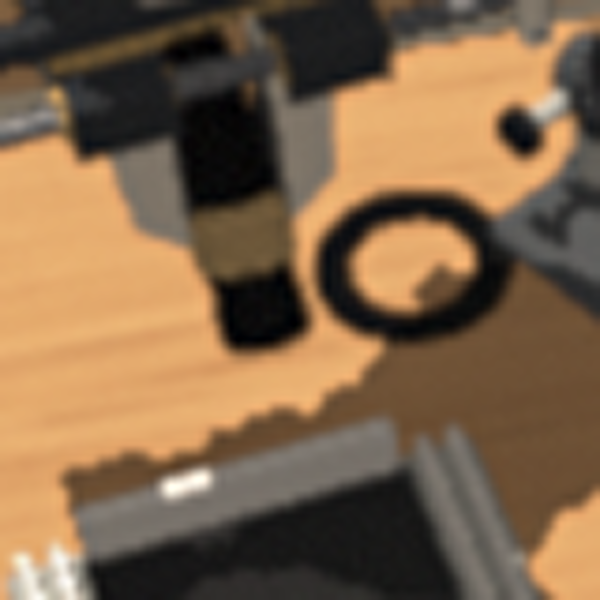

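```bash
python3 -c "
from h import *
pl([610,60,190],.924+1.41)"
```

```text
t 19.9 pos [698.8 116.4 140.1] yaw 0.923 F [ 0.3 -0.  -1.3] w 24.8 j6 -0.87 xax [-0.001  0.    -1.   ]
shift cm [-4.98 -9.86 -3.68] turn -1.411
```

```bash
python3 -m handwheel '[[[-2,-2,-0.8,0],[-2,-2.5,-1,0],[-1,-2.5,-1,0],[0,-2,-0.9,0],[0,-0.8,0,0],[0,0,0,-0.11],[0,0,0,-0.12],[0,0,0,-0.12]]]' >/dev/null
python3 -m handwheel '[[[0,0,0,-0.12],[0,0,0,-0.12],[0,0,0,-0.12],[0,0,0,-0.12],[0,0,0,-0.12],[0,0,0,-0.12],[0,0,0,-0.12],[0,0,0,-0.12]]]' >/dev/null
python3 -m handwheel '[[[0,0,0,-0.1],[0,0,0,0],[0,0,0,0]]]'
python3 tilt.py; python3 v.py 8 70 190 150 270
```

```text
time: 21.48
tool_pos: [610.6, 60.6, 190.1]
tcp_rot: [1.833, 1.57, 2.592]
contact_force: [-1.1, -0.1, -0.5]
grip_width: 24.4
scene 51
top 23
phi,gx,gh,oy [ 0.391  4.584 54.549 -0.405] cost 0.21877853198287917
shank_end [592.77   43.147 160.406] axis [0.276 0.262 0.925] inl 1.0
```

View pics/v8.png

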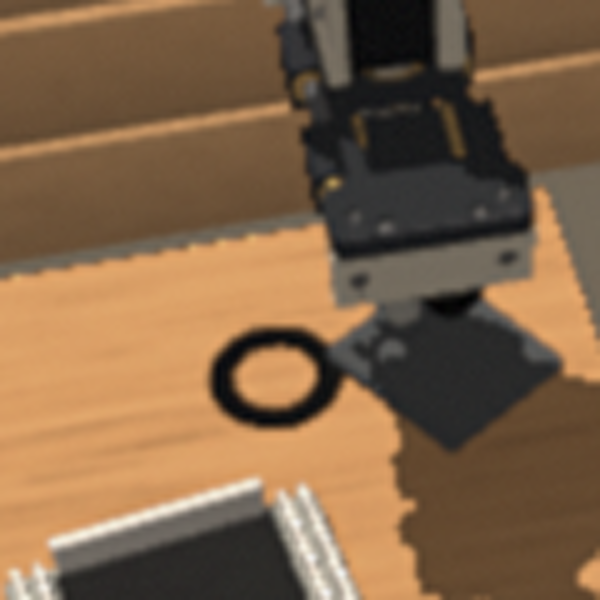

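```bash
python3 -m handwheel '[[[0,0,0,0.12],[0,0,0,0.12],[0,0,0,0.12],[0,0,0,0.12],[0,0,0,0.12],[0,0,0,0.12],[0,0,0,0],[0,0,0,0]]]'
python3 tilt.py; python3 v.py 9 70 190 150 270
```

```text
time: 22.6
tool_pos: [610.3, 60.5, 190.6]
tcp_rot: [0.526, 1.571, 0.571]
contact_force: [-0.5, -0.4, -0.5]
grip_width: 24.5
scene 194
top 71
phi,gx,gh,oy [ 0.43  1.27 56.   -0.73] cost 0.5633238282098282
shank_end [585.863  58.692 159.192] axis [0.417 0.019 0.909] inl 0.969811320754717
```

View pics/v9.png

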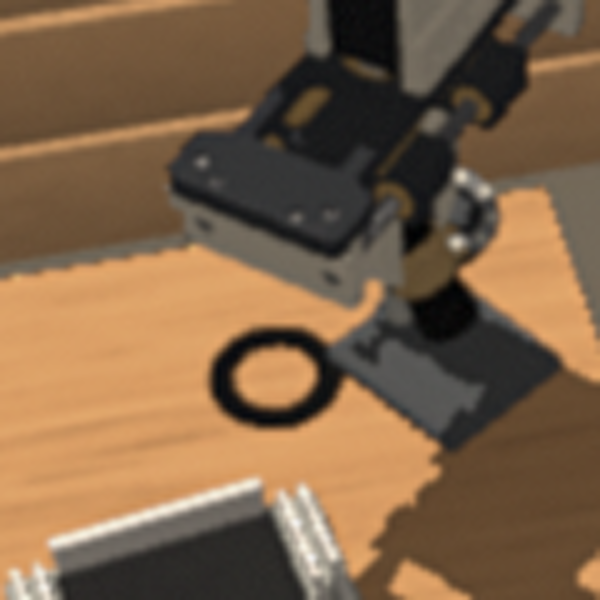

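```bash
python3 -m handwheel '[[[0,0,0,0.12],[0,0,0,0.12],[0,0,0,0.12],[0,0,0,0.12],[0,0,0,0.12],[0,0,0,0.1],[0,0,0,0]]]'
python3 -c "
from h import *
pl([695,119.3,140],.924)"
```

```text
time: 23.63
tool_pos: [610.3, 60.6, 190.5]
tcp_rot: [1.801, 1.571, 1.14]
contact_force: [0.5, 1.0, 0.1]
grip_width: 24.8
t 23.63 pos [610.3  60.6 190.5] yaw 0.91 F [0.5 1.  0.1] w 24.8 j6 -0.94 xax [ 0.  0. -1.]
shift cm [5.05 9.84 3.08] turn -0.014
```

```bash
python3 -m handwheel '[[[0,1.5,0.6,-0.014],[0,2.5,0.8,0],[1,2.5,0.8,0],[2,2,0.8,0],[2,1.3,0.2,0],[0,0,0,0],[0,0,0,0],[0,0,0,0]]]'
python3 -c "
from h import *
pl([695,119.3,61],.924)"
```

```text
time: 24.3
tool_pos: [694.8, 119.1, 141.5]
tcp_rot: [0.336, 1.57, -0.306]
contact_force: [-0.3, 0.2, 0.2]
grip_width: 24.7
t 24.3 pos [694.8 119.1 141.5] yaw 0.929 F [-0.3  0.2  0.2] w 24.7 j6 -0.87 xax [ 0.001 -0.    -1.   ]
shift cm [8.05 0.03 0.  ] turn 0.005
```

```bash
python3 -m handwheel '[[[1.5,0,0,0],[2,0,0,0],[2,0,0,0],[1.5,0,0,0],[1,0,0,0],[0,0,0,0],[0,0,0,0]]]'
python3 -m handwheel '[[[0,0,0.3,0],[0,0,0.3,0],[0,0,0.3,0],[0,0,0.3,0],[0,0,0,0],[0,0,0,0],[0,0,0,0]]]'
python3 -c "
from h import *
pl([704.5,112,61],.924)"
```

```text
time: 24.88
tool_pos: [695.2, 119.1, 61.9]
tcp_rot: [0.722, 1.569, 0.078]
contact_force: [0.4, -0.2, 0.7]
grip_width: 24.4
time: 25.47
tool_pos: [704.0, 113.4, 61.3]
tcp_rot: [2.711, 1.569, 2.068]
contact_force: [-3.8, 3.8, 0.6]
grip_width: 24.9
t 25.47 pos [704.  113.4  61.3] yaw 0.927 F [-3.8  3.8  0.6] w 24.9 j6 -0.88 xax [-0.001  0.002 -1.   ]
shift cm [ 0.02 -0.08  0.12] turn 0.003
```

```bash
python3 -m handwheel '[[[-1,0,-0.3,0],[-2,0,0,0],[-3,0,0,0],[-3,-1,-0.4,0],[-3,-2,-0.8,0],[-2,-2.5,-1,0],[0,-2.5,-1,0],[0,-2,-0.8,0]]]'>/dev/null
python3 -m handwheel '[[[0,-1,0,0.1],[0,0,0,0.12],[0,0,0,0.12],[0,0,0,0.12],[0,0,0,0.12],[0,0,0,0.12],[0,0,0,0.12],[0,0,0,0.12]]]'>/dev/null
python3 -m handwheel '[[[0,0,0,0.12],[0,0,0,0.12],[0,0,0,0.12],[0,0,0,0.12],[0,0,0,0.12],[0,0,0,0.12],[0,0,0,0.12],[0,0,0,0.12]]]'>/dev/null
python3 -m handwheel '[[[0,0,0,0.12],[0,0,0,0.12],[0,0,0,0.12],[0,0,0,0.12],[0,0,0,0.12],[0,0,0,0.12],[0,0,0,0.11],[0,0,0,0]]]'
python3 -c "
from h import *
pl([595,0,230],-1.81)"
python3 tilt.py; python3 v.py 10 70 190 150 270
```

```text
time: 28.13
tool_pos: [604.5, 49.7, 202.0]
tcp_rot: [-3.119, 1.568, -0.214]
contact_force: [-0.1, 0.5, -1.2]
grip_width: 25.0
t 28.13 pos [604.5  49.7 202. ] yaw -1.807 F [-0.1  0.5 -1.2] w 25.0 j6 1.76 xax [ 0.002 -0.001 -1.   ]
shift cm [-2.8   5.06 -0.24] turn 0.003
scene 61
top 0
phi,gx,gh,oy [ 0.645 -5.229 56.     0.549] cost 1.4149720752025412
shank_end [633.15   42.292 173.136] axis [-0.586  0.141  0.798] inl 0.819672131147541
```

View pics/v10.png

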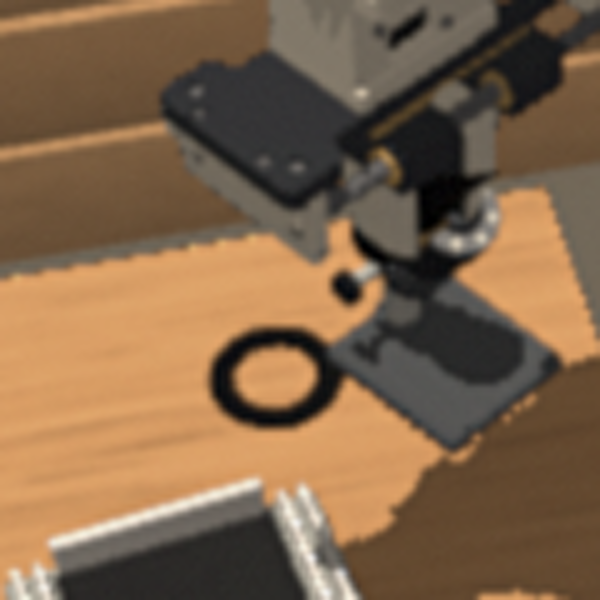

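```bash
python3 -m handwheel '[[[0,0,0,-0.12],[0,0,0,-0.12],[0,0,0,-0.12],[0,0,0,-0.12],[0,0,0,-0.12],[0,0,0,-0.12],[0,0,0,-0.12],[0,0,0,-0.12]]]'>/dev/null
python3 -m handwheel '[[[0,0,0,-0.12],[0,0,0,-0.12],[0,0,0,-0.12],[0,0,0,-0.12],[0,0,0,-0.12],[0,0,0,-0.12],[0,0,0,-0.12],[0,0,0,-0.12]]]'>/dev/null
python3 -m handwheel '[[[0,0,0,-0.12],[0,0,0,-0.12],[0,0,0,-0.12],[0,0,0,-0.12],[0,0,0,-0.12],[0,0,0,-0.12],[0,0,0,-0.12],[0,0,0,-0.12]]]'
python3 -m handwheel '[[[0,0,0,0],[0,0,0,0]]]'
python3 tilt.py; python3 v.py 11 70 190 150 270
```

```text
time: 30.58
tool_pos: [604.0, 50.2, 200.5]
tcp_rot: [2.692, 1.571, 2.205]
contact_force: [0.5, 0.2, -0.5]
grip_width: 24.7
time: 30.75
tool_pos: [604.0, 50.2, 200.5]
tcp_rot: [2.283, 1.571, 1.786]
contact_force: [-0.3, -0.3, -0.1]
grip_width: 24.5
scene 196
top 62
phi,gx,gh,oy [ 0.565 -1.758 56.    -0.327] cost 0.5586009660557848
shank_end [578.803  63.491 171.245] axis [ 0.471 -0.256  0.844] inl 0.9767441860465116
```

View pics/v11.png

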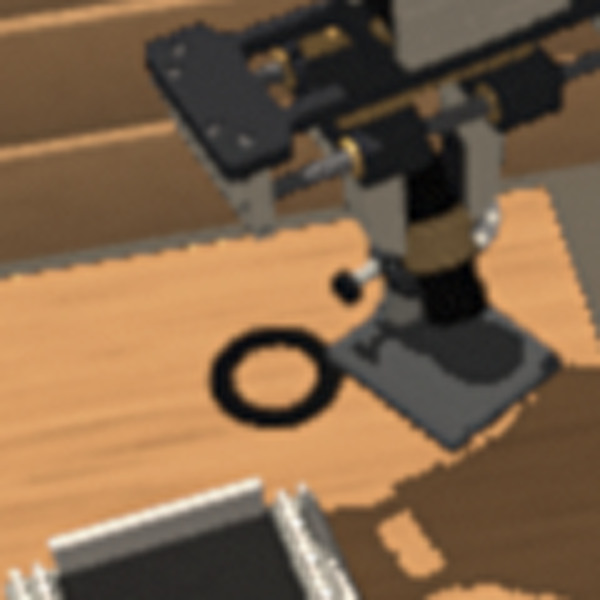

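```bash
python3 - <<'E'
from tilt import *
Q=np.load('pics/Q.npy'); A,B=Q[:196],Q[196:]
def f(Q,fix=None,gh=None,ph0=.45):
    def r(p):
        pp=[p[0],p[1],p[2],p[3]]
        pr=[(p[1]-2)/3. if fix is None else (p[1]-fix)*100,(p[2]-56)/3. if gh is None else (p[2]-gh)*100,p[3]/2]
        return np.r_[np.clip(model(pp,Q),-6,6),pr]
    s=least_squares(r,[ph0,2 if fix is None else fix,57 if gh is None else gh,0],loss='soft_l1',f_scale=1.5,diff_step=1e-3); return s.x,s.cost
for nm,q in [('scene',A),('top',B),('both',Q)]:
    print(nm,'free',*f(q))
    for fx in [-2,0,2,4]: print('  gx',fx,*f(q,fx))
x,c=f(Q); r=model(x,A); 
print(A.min(0),A.max(0),B.min(0),B.max(0))
# far-end points
q=A[A[:,2]<-45]; print(q[:12])
E
```

```text
scene free [ 0.566 -1.933 56.    -0.128] 120.54646176392544
  gx -2 [ 0.567 -2.    56.    -0.125] 119.79491584594258
  gx 0 [ 0.519 -0.001 56.    -0.204] 127.02828811213038
  gx 2 [ 0.471  1.999 56.    -0.285] 147.76247606134433
  gx 4 [ 0.421  3.998 56.    -0.361] 180.33025395349333
top free [ 0.56  -1.355 56.    -0.707] 20.365311145551953
  gx -2 [ 1.154 -2.    56.    -7.403] 200.5238301781724
  gx 0 [ 0.526 -0.    56.    -0.777] 21.37126390210766
  gx 2 [ 0.474  2.    56.    -0.884] 27.902677326723406
  gx 4 [ 0.422  3.999 56.    -0.965] 38.90444280465502
both free [ 0.565 -1.76  56.    -0.327] 144.11906088073616
  gx -2 [ 0.571 -2.    56.    -0.318] 143.49895844457248
  gx 0 [ 0.523 -0.001 56.    -0.393] 151.37621476912912
  gx 2 [ 0.473  1.998 56.    -0.455] 177.89400969538295
  gx 4 [ 0.423  3.997 56.    -0.523] 220.9397054933699
[-38.995 -13.617 -43.656] [-10.205  17.912 -14.11 ] [-37.487 -14.439 -38.743] [-14.321  13.132 -14.039]
[]
```

```bash
python3 - <<'E'
from h import *
im=cv2.imread('pics/s11.png'); r=(100,140,225,255)
o=bot.get_obs(); M=R.from_euler('xyz',o['tcp_rot']).as_matrix(); g=o['tool_pos']-19*M[:,0]
S=20; base=cv2.resize(im[r[0]:r[1],r[2]:r[3]],None,fx=S,fy=S,interpolation=cv2.INTER_CUBIC)[:600]
outs=[]
base=cv2.convertScaleAbs(base,alpha=2,beta=10)
for phi,gx in [(.43,3.7),(.5,1),(.57,-2)]:
    b=base.copy()
    def P(x,y,h):
        a=(x-gx)*np.cos(phi)+(h-56)*np.sin(phi); c=-(x-gx)*np.sin(phi)+(h-56)*np.cos(phi)
        u,v,_=proj('scene',g+M[:,2]*a+M[:,1]*(y-.4)-M[:,0]*c); return (int((u+.5-r[2])*S),int((v+.5-r[0])*S))
    for h in [0,20,43]:
        cv2.polylines(b,[np.array([P(13.5*np.cos(t),13.5*np.sin(t),h) for t in np.arange(0,6.3,.1)])],False,(0,0,255),2)
    outs.append(cv2.resize(b,(266,355)))
    p0,p1=P(0,0,0),P(0,0,43); print(phi,(p0[0]-p1[0])/(p0[1]-p1[1]))
cv2.imwrite('pics/ov.png',np.hstack(outs))
E
```

```text
0.43 0.25
0.5 0.2780612244897959
0.57 0.3047858942065491
```

View pics/ov.png

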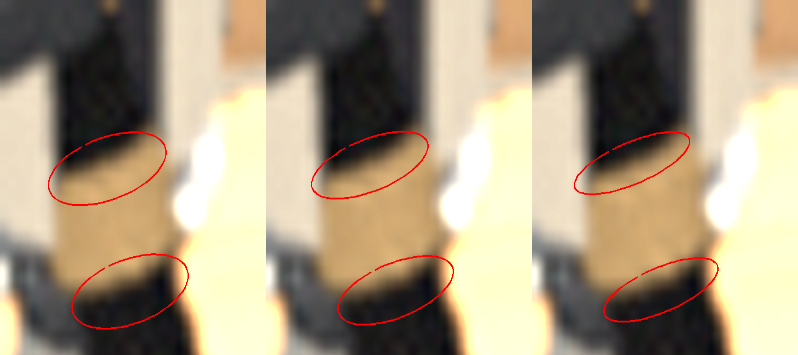

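```bash
python3 - <<'E'
from h import *
from scipy.optimize import least_squares
np.set_printoptions(precision=3,suppress=True)
Q=np.load('pics/Q.npy'); A,B=Q[:196],Q[196:]
def fit(Q):
    def r(p):
        ax=np.array([np.sin(p[0])*np.cos(p[1]),np.sin(p[1]),np.cos(p[0])*np.cos(p[1])]); c=np.array([p[2],p[3],-30])
        q=Q-c; t=q@ax; return np.linalg.norm(q-np.outer(t,ax),axis=1)-13.5
    return least_squares(r,[.4,0,-15,0],loss='soft_l1',f_scale=1.5)
for nm,q in [('sc',A),('top',B),('both',Q)]:
    for lim in [-14,-20]:
        qq=q[q[:,2]<lim]; s=fit(qq); J=s.jac; cov=np.linalg.inv(J.T@J)*2*s.cost/len(qq); print(nm,lim,len(qq),s.x,np.sqrt(np.diag(cov)),s.cost/len(qq))
o=bot.get_obs(); M=R.from_euler('xyz',o['tcp_rot']).as_matrix(); g=o['tool_pos']-19*M[:,0]
print(M, bot.camera_model('scene')['position'])
def pj(q): return proj('scene',g+M[:,2]*q[0]+M[:,1]*q[1]-M[:,0]*q[2])
print(pj([0,0,0]),pj([0,0,-40]), 'fingertip',pj([0,-12.3,-19]),pj([0,12.3,-19]))
E
python3 - <<'E'
import cv2
im=cv2.imread('pics/s11.png'); cv2.imwrite('pics/z11.png',cv2.convertScaleAbs(cv2.resize(im[90:145,210:265],(600,600),interpolation=cv2.INTER_CUBIC),alpha=1.8))
E
```

```text
sc -14 196 [  0.582   0.054 -16.588   0.071] [0.015 0.016 0.188 0.169] 0.5800482313823775
sc -20 155 [  0.67    0.031 -15.267  -0.052] [0.014 0.017 0.214 0.192] 0.333620002596374
top -14 62 [  0.562   0.019 -17.124  -0.716] [0.02  0.025 0.209 0.24 ] 0.3184521521986336
top -20 46 [  0.665   0.036 -15.957  -0.371] [0.02  0.035 0.247 0.359] 0.1266359310309231
both -14 258 [  0.575   0.046 -16.816  -0.169] [0.012 0.014 0.147 0.138] 0.53518791262481
both -20 201 [  0.668   0.034 -15.521  -0.206] [0.012 0.015 0.172 0.166] 0.30455747522177506
[[ 0.     0.474  0.88 ]
 [ 0.     0.88  -0.474]
 [-1.     0.     0.   ]] [203.301 632.959 919.895]
[234.126 107.335 979.021] [ 234.712  121.451 1011.733] fingertip [239.752 111.951 998.174] [229.028 116.377 990.944]
```

View pics/z11.png

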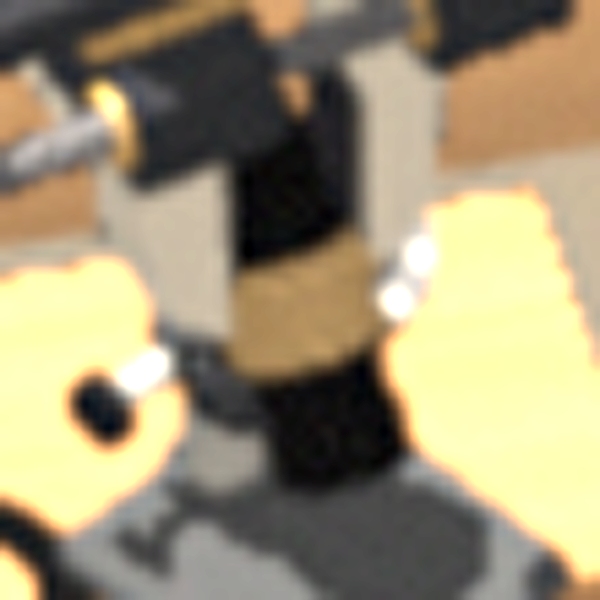

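```bash
python3 - <<'E'
from h import *
from scipy.optimize import least_squares
np.set_printoptions(precision=3,suppress=True)
def fit(Q,rad=13.5):
    def r(p):
        ax=np.array([np.sin(p[0])*np.cos(p[1]),np.sin(p[1]),np.cos(p[0])*np.cos(p[1])]); c=np.array([p[2],p[3],-30])
        q=Q-c; t=q@ax; return np.linalg.norm(q-np.outer(t,ax),axis=1)-rad
    return least_squares(r,[.4,0,-15,0],loss='soft_l1',f_scale=1.5)
for f,pos,yaw in [('s5',[672.6,136.2,99.7],.919),('s7',[698.8,116.4,140.1],.923),('s8',[610.6,60.6,190.1],2.334),('s9',[610.3,60.5,190.5],1.614),('s11',[604,50.2,200.5],1.073)]:
    M=np.array([[0,np.cos(yaw),np.sin(yaw)],[0,np.sin(yaw),-np.cos(yaw)],[-1,0,0.]]); g=np.array(pos)-19*M[:,0]
    P,_=cloud('scene',np.load(f'pics/{f}.npy')); q=(P-g)@M; Q=np.c_[q[:,2],q[:,1],-q[:,0]]
    for lim in [-14,-21]:
        s=(np.abs(Q[:,1])<16)&(np.abs(Q[:,0])<45)&(Q[:,2]<lim)&(Q[:,2]>-62); q=Q[s]; x=fit(q); 
        res=np.abs(x.fun)<3; x=fit(q[res]); print(f,lim,s.sum(),res.sum(),x.x,x.cost/len(q))
E
```

```text
s5 -14 144 67 [    1.572    -1.116 -2456.557  5004.353] 1.2373724455446276
s5 -21 114 67 [  1.479   1.099  61.952 128.163] 0.6227879389434462
s7 -14 187 168 [  0.446  -0.    -14.141  -0.503] 0.6705492523664919
s7 -21 137 131 [  0.557   0.02  -12.608  -0.279] 0.6590405555660772
s8 -14 50 48 [  0.505   0.008 -15.545  -0.001] 0.3065344465911057
s8 -21 50 48 [  0.505   0.008 -15.545  -0.001] 0.3065344465911057
s9 -14 188 173 [  0.415   0.037 -14.786  -0.078] 0.5480431036597263
s9 -21 143 137 [  0.514   0.033 -13.588  -0.146] 0.5574994643045124
s11 -14 193 176 [  0.556   0.021 -16.78   -0.183] 0.6387950037363282
s11 -21 147 137 [  0.654   0.006 -15.259  -0.367] 0.6209816350692495
```

```bash
python3 - <<'E'
from h import *
im=cv2.imread('pics/s11.png'); u0,v0,S=222,102,14
pos=[604,50.2,200.5]; yaw=1.073
M=np.array([[0,np.cos(yaw),np.sin(yaw)],[0,np.sin(yaw),-np.cos(yaw)],[-1,0,0.]]); g=np.array(pos)-19*M[:,0]
base=cv2.convertScaleAbs(cv2.resize(im[v0:v0+38,u0:u0+28],None,fx=S,fy=S,interpolation=cv2.INTER_CUBIC),alpha=2,beta=10)
outs=[base]
for phi,a0 in [(.5,-16.8),(.66,-15.4)]:
    b=base.copy(); ax=np.array([np.sin(phi),0,np.cos(phi)]); c0=np.array([a0,-.3,-30]); e1=np.array([np.cos(phi),0,-np.sin(phi)]); e2=np.array([0,1,0])
    # foot: distance along axis from c0: grasp h=56
    h0=56-(-c0[2]*np.cos(phi)-c0[0]*np.sin(phi)); print(phi,'h at c=-30',h0)
    for h in [0,20,43]:
        pts=[]
        for t in np.arange(0,6.3,.1):
            q=c0+ax*(h-h0)+13.5*(np.cos(t)*e1+np.sin(t)*e2); u,v,_=proj('scene',g+M[:,2]*q[0]+M[:,1]*q[1]-M[:,0]*q[2]); pts.append((int((u+.5-u0)*S),int((v+.5-v0)*S)))
        cv2.polylines(b,[np.array(pts)],False,(0,0,255),1)
    outs.append(b)
o=np.hstack(outs); cv2.imwrite('pics/ov2.png',cv2.resize(o,None,fx=.68,fy=.68)); print(o.shape)
E
```

```text
0.5 h at c=-30 21.618174094738208
0.66 h at c=-30 22.858233534688168
(532, 1176, 3)
```

View pics/ov2.png

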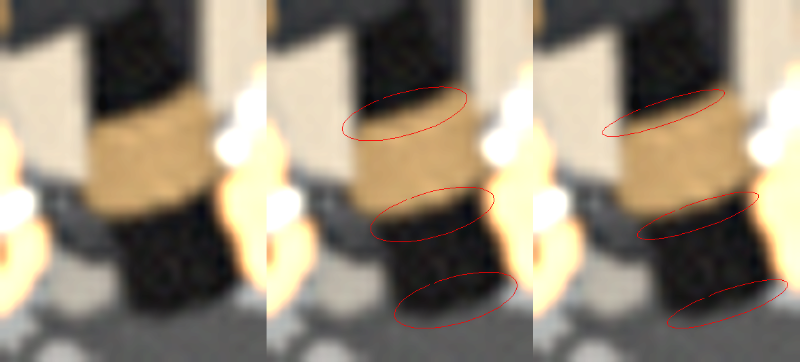

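```bash
python3 - <<'E'
from h import *
from scipy.optimize import least_squares
np.set_printoptions(precision=3,suppress=True)
def fit(Q,c0,x0):
    def r(p):
        ax=np.array([np.sin(p[0])*np.cos(p[1]),np.sin(p[1]),np.cos(p[0])*np.cos(p[1])]); c=np.array([p[2],p[3],c0])
        q=Q-c; t=q@ax; return np.linalg.norm(q-np.outer(t,ax),axis=1)-13.5
    return least_squares(r,x0,loss='soft_l1',f_scale=1.)
# standing: frame a=dir away from scene camera horizontally, i.e. tool z as yaw 0.924
yaw=.924
M=np.array([[0,np.cos(yaw),np.sin(yaw)],[0,np.sin(yaw),-np.cos(yaw)],[-1,0,0.]])
for n in ['scene','top']:
    P,_=cloud(n,np.load(f'pics/av_{n}.npy')); q=(P-np.array([671.4,147.5,0]))@M; Q=np.c_[q[:,2],q[:,1],-q[:,0]]
    for lo,hi in [(20,56),(20,50),(25,56)]:
        s=(np.hypot(Q[:,1],Q[:,0])<19)&(Q[:,2]<hi)&(Q[:,2]>lo); x=fit(Q[s],40,[0,0,0,0]); print(n,lo,hi,s.sum(),x.x,x.cost/s.sum())
        # radial residual by height
    rr=np.linalg.norm(Q[s][:,:2]-x.x[2:],axis=1)
for f,pos,yaw in [('s5',[672.6,136.2,99.7],.919)]:
    M=np.array([[0,np.cos(yaw),np.sin(yaw)],[0,np.sin(yaw),-np.cos(yaw)],[-1,0,0.]]); g=np.array(pos)-19*M[:,0]
    P,_=cloud('scene',np.load(f'pics/{f}.npy')); q=(P-g)@M; Q=np.c_[q[:,2],q[:,1],-q[:,0]]
    for hi,lo in [(-14,-55),(-21,-55),(-21,-50)]:
        s=(np.abs(Q[:,1])<16)&(np.abs(Q[:,0]+3)<20)&(Q[:,2]<hi)&(Q[:,2]>lo); x=fit(Q[s],-35,[0,0,-2,0]); print(f,hi,lo,s.sum(),x.x,x.cost/s.sum())
    for c in range(-55,-14,5):
        s=(np.abs(Q[:,1])<6)&(np.abs(Q[:,0]+8)<20)&(Q[:,2]<c+5)&(Q[:,2]>=c); print(c,s.sum(),np.median(Q[s],0))
yaw=1.073;pos=[604,50.2,200.5]
M=np.array([[0,np.cos(yaw),np.sin(yaw)],[0,np.sin(yaw),-np.cos(yaw)],[-1,0,0.]]); g=np.array(pos)-19*M[:,0]
print('s11 central strip')
P,_=cloud('scene',np.load('pics/s11.npy')); q=(P-g)@M; Q=np.c_[q[:,2],q[:,1],-q[:,0]]
for c in range(-50,-5,4):
    s=(np.abs(Q[:,1])<6)&(np.abs(Q[:,0]+20)<35)&(Q[:,2]<c+4)&(Q[:,2]>=c); print(c,s.sum(),np.median(Q[s],0))
E
```

```text
scene 20 56 108 [-0.108  0.031 -0.576  0.707] 0.397910577401955
scene 20 50 85 [-0.117  0.021 -0.665  0.644] 0.3855416129984189
scene 25 56 94 [-0.139  0.035 -0.332  0.66 ] 0.39019707164635087
top 20 56 25 [-0.076 -0.04  -0.409 -0.472] 0.2805144476545527
top 20 50 19 [-0.076 -0.048 -0.421 -0.518] 0.23362718466528762
top 25 56 21 [-0.092 -0.046 -0.327 -0.415] 0.3190737846138464
s5 -14 -55 141 [-0.061  0.006 -2.595 -0.534] 0.5595805003250173
s5 -21 -55 111 [-0.062 -0.015 -2.626 -0.743] 0.5507913688565583
s5 -21 -50 97 [-0.083 -0.014 -2.531 -0.738] 0.5677210595386142
-55 7 [-14.968   3.233 -51.312]
-50 6 [-15.185   0.639 -46.682]
-45 9 [-15.228  -1.593 -42.12 ]
-40 8 [-14.517   0.552 -37.957]
-35 6 [-14.301   0.474 -33.861]
-30 7 [-16.432  -3.531 -25.996]
-25 11 [-16.162   2.593 -23.325]
-20 4 [-16.585   3.419 -17.079]
-15 19 [-15.064  -0.237 -12.261]
s11 central strip
-50 0 [nan nan nan]
-46 0 [nan nan nan]
-42 4 [-37.983   1.869 -38.914]
-38 12 [-35.312   0.301 -36.851]
-34 19 [-33.118   0.492 -31.921]
-30 14 [-30.377   0.578 -28.116]
-26 10 [-26.773  -0.448 -25.082]
-22 13 [-26.57    0.525 -19.924]
-18 9 [-24.953  -0.952 -15.551]
-14 17 [-22.47    0.309 -12.452]
-10 11 [-19.087   0.645  -8.176]
-6 26 [-15.318   1.22   -3.442]
  return _methods._mean(a, axis=axis, dtype=dtype,
  ret = um.true_divide(
```

```bash
cat > cyl.py <<'E'
from h import *
from scipy.optimize import least_squares
np.set_printoptions(precision=3,suppress=True)
def fit(Q,r1,r2,gh=56):
    def r(p):
        phi,a0,oy=p; x=(Q[:,0]-a0)*np.cos(phi)-Q[:,2]*np.sin(phi); h=(Q[:,0]-a0)*np.sin(phi)+Q[:,2]*np.cos(phi)+gh
        rad=r1+(r2-r1)/(1+np.exp(-(h-20)/.7)); return np.hypot(x,Q[:,1]-oy)-rad
    s=least_squares(r,[.3,-2,0],loss='soft_l1',f_scale=1.); return s.x,s.cost/len(Q)
def get(P,pos,yaw):
    M=np.array([[0,np.cos(yaw),np.sin(yaw)],[0,np.sin(yaw),-np.cos(yaw)],[-1,0,0.]]); g=np.array(pos)-19*M[:,0]
    q=(P-g)@M; return np.c_[q[:,2],q[:,1],-q[:,0]]
def sel(Q,ph,gx):
    x=Q[:,0]*np.cos(ph)-Q[:,2]*np.sin(ph)+gx; h=Q[:,0]*np.sin(ph)+Q[:,2]*np.cos(ph)+56
    return Q[(np.hypot(x,Q[:,1])<18)&(h>1)&(h<42)&((np.abs(Q[:,1])<10)|(Q[:,2]<-22))]
if __name__=='__main__':
    L=[('av_scene','scene',[671.4,147.5,15+56-19],.924,0,0),('av_top','top',[671.4,147.5,15+56-19],.924,0,0),('s5','scene',[672.6,136.2,99.7],.919,0,2),('s7','scene',[698.8,116.4,140.1],.923,.5,1),('s8','scene',[610.6,60.6,190.1],2.334,.5,1),('s9','scene',[610.3,60.5,190.5],1.614,.5,1),('s11','scene',[604,50.2,200.5],1.073,.6,0)]
    for f,n,pos,yaw,ph,gx in L:
        P,_=cloud(n,np.load(f'pics/{f}.npy')); Q0=get(P,pos,yaw)
        for r1,r2 in [(13.5,13.5),(12.5,13.7),(12,14)]:
            Q=sel(Q0,ph,gx); x,c=fit(Q,r1,r2); Q=sel(Q0,x[0],-x[1]*np.cos(x[0])); x,c=fit(Q,r1,r2); print(f,(r1,r2),len(Q),x,round(c,3))
E
python3 cyl.py
```

```text
av_scene (13.5, 13.5) 170 [ 0.709 15.952  0.491] 1.952
av_scene (12.5, 13.7) 170 [ 0.674 15.552  1.006] 1.873
av_scene (12, 14) 165 [ 0.676 16.414  0.888] 1.752
av_top (13.5, 13.5) 38 [-0.014 -1.155 -0.646] 0.656
av_top (12.5, 13.7) 40 [ 0.021 -0.529 -0.684] 0.921
av_top (12, 14) 38 [ 0.026 -0.068 -0.798] 1.027
s5 (13.5, 13.5) 123 [-0.053 -4.372 -0.568] 0.475
s5 (12.5, 13.7) 126 [ 0.003 -3.    -0.455] 0.466
s5 (12, 14) 129 [ 0.038 -1.952 -0.414] 0.502
s7 (13.5, 13.5) 192 [ 0.442  0.017 -0.586] 0.819
s7 (12.5, 13.7) 199 [ 0.504  1.867 -0.401] 0.856
s7 (12, 14) 202 [ 0.545  3.326 -0.386] 0.843
s8 (13.5, 13.5) 50 [ 0.465 -0.974 -0.112] 0.42
s8 (12.5, 13.7) 51 [0.506 1.345 0.957] 0.427
s8 (12, 14) 51 [0.522 2.324 1.506] 0.436
s9 (13.5, 13.5) 194 [ 0.421 -1.267 -0.546] 0.692
s9 (12.5, 13.7) 195 [ 0.487  0.856 -0.195] 0.685
s9 (12, 14) 196 [ 0.531  2.466 -0.055] 0.7
s11 (13.5, 13.5) 216 [ 0.521  0.13  -0.461] 0.756
s11 (12.5, 13.7) 220 [ 0.587  2.252 -0.197] 0.779
s11 (12, 14) 222 [ 0.627  3.827 -0.1  ] 0.77
```

```bash
python3 -m handwheel '[[[0,0,0,0.12],[0,0,0,0.12],[0,0,0,0.12],[0,0,0,0.12],[0,0,0,0.12],[0,0,0,0.12],[0,0,0,0.12],[0,0,0,0.12]]]'
python3 -m handwheel '[[[0,0,0,0.12],[0,0,0,0.12],[0,0,0,0.12],[0,0,0,0.12],[0,0,0,0.12],[0,0,0,0.12],[0,0,0,0.12],[0,0,0,0.12]]]'>/dev/null
python3 -m handwheel '[[[0,0,0,0.12],[0,0,0,0.12],[0,0,0,0.12],[0,0,0,0.12],[0,0,0,0.12],[0,0,0,0.12],[0,0,0,0.12],[0,0,0,0.12]]]'>/dev/null
python3 -m handwheel '[[[0,0,0,0.12],[0,0,0,0.12],[0,0,0,0.12],[0,0,0,0.06]]]'
python3 -c "
from h import *
pl([651.3,155.7,140],.924-np.pi)"
```

```text
time: 31.87
tool_pos: [604.0, 50.1, 200.5]
tcp_rot: [2.851, 1.571, 1.391]
contact_force: [-0.2, -0.1, -0.6]
grip_width: 24.8
time: 33.53
tool_pos: [604.0, 50.2, 200.5]
tcp_rot: [-0.359, 1.571, 2.124]
contact_force: [0.4, 0.2, -0.8]
grip_width: 24.6
t 33.53 pos [604.   50.2 200.5] yaw -2.23 F [ 0.4  0.2 -0.8] w 24.6 j6 2.19 xax [-0.  0. -1.]
shift cm [  6.05 -11.24   2.72] turn -0.012
```

```bash
python3 -m handwheel '[[[0.5,-2,0.5,-0.012],[1.5,-2.6,0.6,0],[2,-2.6,0.6,0],[2,-2.6,0.6,0],[0,-1.3,0.4,0],[0,0,0,0],[0,0,0,0]]]'
python3 -c "
from h import *
pl([651.3,155.7,52],.924-np.pi)"
```

```text
time: 34.12
tool_pos: [648.8, 155.7, 140.2]
tcp_rot: [1.295, 1.57, -2.486]
contact_force: [0.5, 0.4, 0.4]
grip_width: 24.6
t 34.12 pos [648.8 155.7 140.2] yaw -2.21 F [0.5 0.4 0.4] w 24.6 j6 2.33 xax [-0. -0. -1.]
shift cm [ 8.82 -0.15 -0.2 ] turn 0.008
```

```bash
python3 -m handwheel '[[[2,0,0,0],[2.5,0,0,0],[2.3,0,0,0],[1.5,0,0,0],[0.5,0,-0.3,0],[0,0,-0.3,0],[0,0,-0.2,0],[0,0,0,0]]]'
python3 -c "
from h import *
y=np.array([-.798,.6026]); o=bot.get_obs(); print('stand y',(o['tool_pos'][:2]-[566.7,229.6])@y)
pl([0,0,52],.924-np.pi)"
```

```text
time: 34.78
tool_pos: [657.0, 149.6, 54.5]
tcp_rot: [-2.426, 1.567, 0.074]
contact_force: [0.1, 0.6, 0.4]
grip_width: 25.0
stand y -120.21747678105692
t 34.78 pos [657.  149.6  54.5] yaw -2.212 F [0.1 0.6 0.4] w 25.0 j6 2.32 xax [ 0.004  0.    -1.   ]
shift cm [1.000e-02 5.129e+01 4.370e+01] turn 0.006
```

```bash
python3 -m handwheel '[[[0.1,0,-0.3,0],[0,0,-0.3,0],[0,0,-0.3,0],[0,0,-0.2,0],[0,0,-0.2,0],[0,0,0,0],[0,0,0,0],[0,0,0,0]]]'
python3 -c "
from h import *
y=np.array([-.798,.6026]); o=bot.get_obs(); print('stand y',(o['tool_pos'][:2]-[566.7,229.6])@y, o['tool_pos'],o['contact_force'])"
```

```text
time: 35.45
tool_pos: [663.2, 144.9, 51.7]
tcp_rot: [0.19, 1.565, 2.692]
contact_force: [-8.6, 6.9, 4.8]
grip_width: 24.6
stand y -128.07055690459185 [663.20927592 144.87355672  51.72411626] [-8.64624707  6.85799     4.79672195]
```

```bash
python3 -m handwheel '[[[0,0,-0.15,0],[0,0,-0.15,0],[0,0,0,0],[0,0,0,0]]]'
python3 -c "
from h import *
y=np.array([-.798,.6026]); o=bot.get_obs(); print('stand y',(o['tool_pos'][:2]-[566.7,229.6])@y, o['tool_pos'],o['contact_force'])"
```

```text
time: 35.78
tool_pos: [663.9, 144.4, 51.9]
tcp_rot: [0.21, 1.561, 2.713]
contact_force: [-15.5, 10.3, 9.8]
grip_width: 24.5
stand y -128.8668819093651 [663.87370658 144.43195476  51.92065451] [-15.47181654  10.32895068   9.81251809]
```

```bash
python3 -m handwheel '[[[-0.1,0,0,0],[-0.1,0,0,0],[-0.1,0,0,0],[0,0,0,0],[0,0,0,0]]]'
python3 -c "
from h import *
y=np.array([-.798,.6026]); o=bot.get_obs(); print('stand y',(o['tool_pos'][:2]-[566.7,229.6])@y, o['tool_pos'],o['contact_force'])"
```

```text
time: 36.2
tool_pos: [665.2, 143.3, 54.2]
tcp_rot: [0.229, 1.564, 2.731]
contact_force: [-9.5, 6.4, 4.2]
grip_width: 24.7
stand y -130.61767375158914 [665.19833552 143.28071357  54.24764073] [-9.47647651  6.38352246  4.24789646]
```

```bash
python3 -m handwheel '[[[-0.5,0,0.5,0],[-2,0,0.4,0],[-3,0,0,0],[-4,0,0,0],[-4,0,0,0],[-3,0,0,0],[0,0,0,0]]]'
python3 -c "
from h import *
pl([590,-20.9,215],-1.83)"
```

```text
time: 36.78
tool_pos: [664.2, 146.4, 228.8]
tcp_rot: [-2.418, 1.555, 0.084]
contact_force: [1.2, -0.5, -0.2]
grip_width: 24.4
t 36.78 pos [664.2 146.4 228.8] yaw -2.211 F [ 1.2 -0.5 -0.2] w 24.4 j6 2.32 xax [ 0.015  0.001 -1.   ]
shift cm [ 1.25 17.87 -4.03] turn -0.381
```

```bash
python3 -m handwheel '[[[0,1.5,-0.4,0],[0,2.7,-0.6,0],[0,2.7,-0.6,0],[0,2.7,-0.6,0],[0,2.7,-0.6,0],[0,2.7,-0.6,0],[0,1.8,-0.4,0],[0,0.8,-0.2,-0.08]]]'
python3 -m handwheel '[[[0,0,0,-0.1],[0,0,0,-0.1],[0,0,0,-0.1],[0,0,0,0],[0,0,0,0]]]'
python3 -c "
from h import *
pl([590,-20.9,198.8],-1.83)"
python3 tilt.py; python3 v.py 12 70 170 170 270
```

```text
time: 37.45
tool_pos: [586.9, -21.5, 219.7]
tcp_rot: [2.322, 1.57, -1.382]
contact_force: [1.0, 0.6, -0.6]
grip_width: 24.6
time: 37.87
tool_pos: [587.9, -19.0, 219.5]
tcp_rot: [2.764, 1.57, -0.641]
contact_force: [-0.4, -0.7, -1.0]
grip_width: 24.1
t 37.87 pos [587.9 -19.  219.5] yaw -1.834 F [-0.4 -0.7 -1. ] w 24.1 j6 1.67 xax [ 0. -0. -1.]
shift cm [ 2.07  0.13 -0.25] turn -0.004
scene 89
top 0
phi,gx,gh,oy [ 0.572 -3.967 56.     0.809] cost 0.9306315734518051
shank_end [613.739 -26.779 189.275] axis [-0.523  0.141  0.841] inl 0.8876404494382022
```

View pics/v12.png

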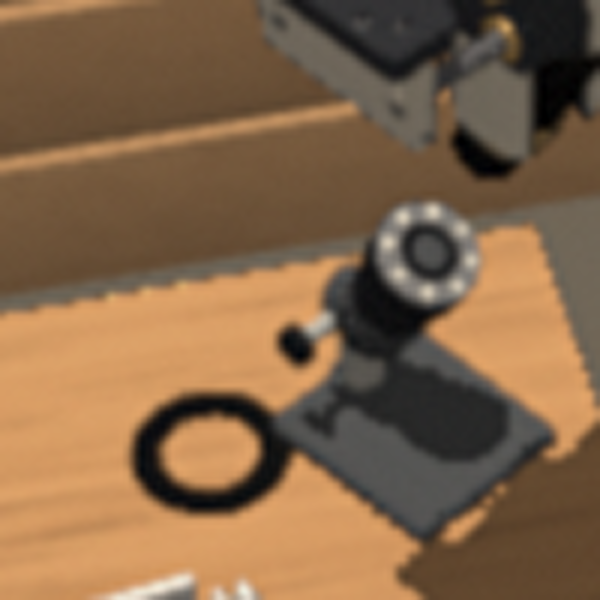

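```bash
python3 - <<'E'
from h import *
im=cv2.imread('pics/s12.png'); u0,v0,S=236,78,16
o=bot.get_obs(); M=R.from_euler('xyz',o['tcp_rot']).as_matrix(); g=o['tool_pos']-19*M[:,0]
base=cv2.convertScaleAbs(cv2.resize(im[v0:v0+30,u0:u0+24],None,fx=S,fy=S,interpolation=cv2.INTER_CUBIC),alpha=2.2,beta=10)
outs=[base]
for phi,a0 in [(.42,1),(.5,1.3),(.587,2.2)]:
    b=base.copy()
    for h,rr in [(0,12.7),(20,12.7),(20,13.7),(43,13.7)]:
        pts=[]
        for t in np.arange(0,6.3,.1):
            x,y=rr*np.cos(t),rr*np.sin(t); a=a0+x*np.cos(phi)+(h-56.5)*np.sin(phi); c=-x*np.sin(phi)+(h-56.5)*np.cos(phi)
            u,v,_=proj('scene',g+M[:,2]*a+M[:,1]*(y-.3)-M[:,0]*c); pts.append((int((u+.5-u0)*S),int((v+.5-v0)*S)))
        cv2.polylines(b,[np.array(pts)],False,(0,0,255) if h==0 else (0,255,0),1)
    outs.append(b)
oo=np.hstack(outs); cv2.imwrite('pics/ov3.png',cv2.resize(oo,None,fx=.52,fy=.52,interpolation=cv2.INTER_AREA))
E
```

```text
(no output)
```

View pics/ov3.png

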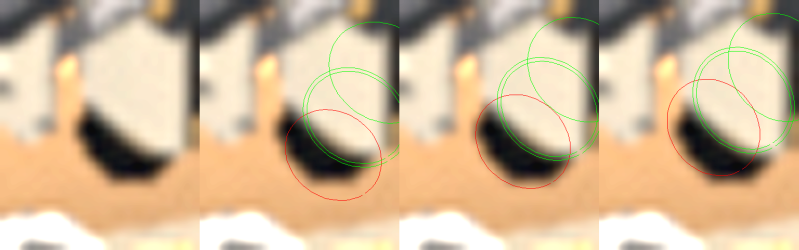

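```bash
python3 -m handwheel '[[[0.5,0.1,-0.2,0],[0.8,0,0,0],[0.6,0,0,0],[0.2,0,0,0],[0,0,0,0],[0,0,0,0],[0,0,0,0],[0,0,0,0]]]'
python3 -m handwheel '[[[0,0,0,0],[0,0,0,0],[0,0,0,0]]]'
python3 -c "
from h import *
pl([589.5,-20.5,198.4],-1.83)"
python3 tilt.py; python3 v.py 13 70 170 170 270; python3 - <<'E'
import cv2
cv2.imwrite('pics/full13.png',cv2.imread('pics/s13.png'))
E
```

```text
time: 38.98
tool_pos: [589.7, -20.3, 198.9]
tcp_rot: [-2.923, 1.57, -0.042]
contact_force: [-0.4, -0.2, -0.3]
grip_width: 24.6
time: 39.23
tool_pos: [589.6, -20.3, 198.7]
tcp_rot: [-2.829, 1.57, 0.052]
contact_force: [-0.6, 0.8, -0.3]
grip_width: 24.4
t 39.23 pos [589.6 -20.3 198.7] yaw -1.831 F [-0.6  0.8 -0.3] w 24.4 j6 1.67 xax [ 0.  0. -1.]
shift cm [0.03 0.02 0.  ] turn -0.001
scene 83
top 0
phi,gx,gh,oy [ 0.567 -3.916 56.     0.954] cost 0.7709302925578911
shank_end [615.231 -28.1   168.349] axis [-0.519  0.138  0.843] inl 0.927710843373494
```

View pics/v13.png

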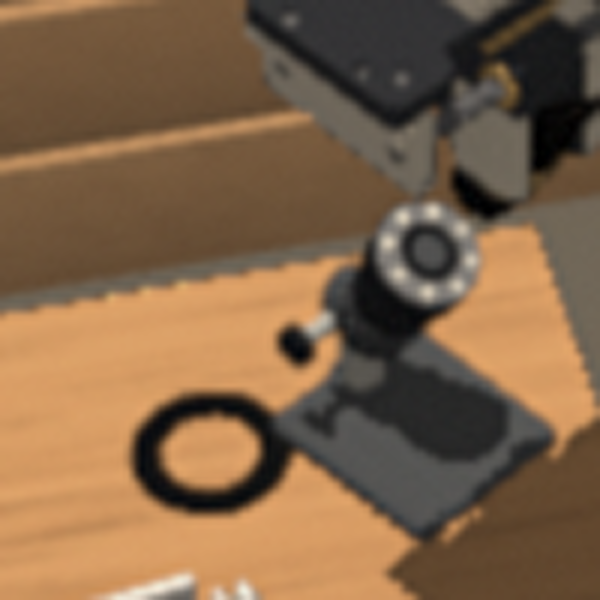

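View pics/full13.png

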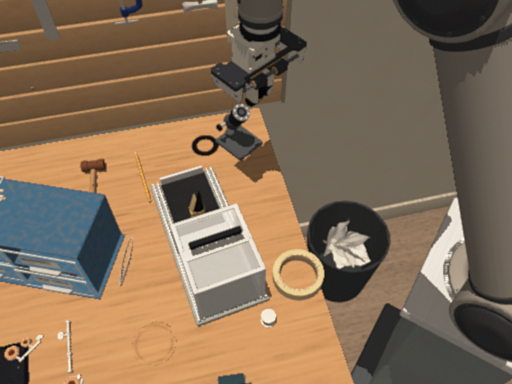

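```bash
python3 -c "
from plant import bot
print(bot.close_job())"
```

```text
the job is handed in; nothing more can be done
None
```

The guard is fully open. The bare mouthpiece is held in the air with its shank end facing the inspection lens. I handed the job in at about 40 s of the 48 s allowed. No verdict was reported.

**What I did**
- I slid the guard by its handle until it stopped moving under a 22 N push, then let go. The last picture shows it still open.
- The tool can only point straight down, so I tipped the mouthpiece in the fingers by pushing its foot against the stand's stop plate. This took three pushes. The second tilted it too far because I had misread the angle, so the third brought it back.
- I then carried it to the lens at the required angle.

**Last checks**
- **Position:** the shank end measured [615.2, -28.1, 168.3] mm, about 1 mm from my target of [614.9, -27.3, 168.2].
- **Stillness:** the arm was still and the wrist force was about 1 N.
- **Surroundings:** in the last scene picture the reed mouthpiece was still standing, the tape and spool were in place, and the camera looked untouched.

**Where the checks disagreed**
- **Tilt:** this is the least certain part. The push geometry gave 0.50 rad, the picture overlay about 0.52, and the depth fit of the held piece 0.57. The fingers hid most of the piece by then, and that depth fit had read several hundredths of a radian off earlier. The target was 0.50, so it may be over-tilted by a few degrees.
- **Lens direction:** fits of the camera tube gave 2.77 to 2.86 rad and its foot plate about 2.92; I used 2.88.
- **Mouthpiece angle on the stand:** I measured it about 0.7 rad from the stand's x axis, where the task says within 0.5. The fingers closed on it with no trouble.

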